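# Load the hot-air dryer with washed dies

### The arm

A 6-joint arm with a two-finger parallel gripper is mounted at the origin on the work surface. World frame = base frame: x ahead of the robot, y to its left, z up, the work surface at z = 0. Lengths are in m, angles in rad, forces in N, time in s.
With the tool pointing down it reaches from about 0.375 to 0.9 m from the base axis. Payload 3.1 kg.
Tool frame: the origin (TCP) lies between the finger pads; the fingertips stand 19 mm ahead of it and the grasp point (between the pads) is the TCP; z points along the fingers, y is the direction in which the jaws open and shut (so a half turn about z gives the same grasp; the last joint's range is limited). The gripper opens to 87 mm and grips with 3 to 60 N. Pads are 19 mm wide; open, the fingers measure 117 mm over their backs; the gripper's body (75 mm by 190 mm) begins 51 mm behind the grasp point.
Start: joints at [-1.486, 0.527, 1.433, -0, 1.181, -0.178], TCP at [0.162, -0.604, 0.242] pointing down, gripper open.
Joint ranges: [-3.08, 3.08], [-0.75, 2.2], [0.22, 2.44], [-1.43, 4.57], [0, 2.65], [-2.85, 2.85]. Speed limits (rad/s): [2.79, 2.79, 3.14, 3.14, 3.14, 3.14].

### API

Orientations are given as a unit quaternion [x, y, z, w].
In Python, from rig import robot gives the robot as it stands.
- The arm moves only by the tool apply_moves, never from a script. Its argument "series" is a list of rows, each a list of 7 numbers: the shift along the tool's x, y, z in cm, then the turn, a rotation vector about the tool's x, y, z in degrees, then the opening, from 0 (shut) to 1 (fully open). In form: [[dx, dy, dz, rx, ry, rz, grip], ...]. A call has 1 to 5 rows; each row is the pose to reach, as a shift and turn from the pose commanded when the call began, along the tool's axes at that moment; what a row does not reach only later rows make up. A row lasts 1/12 s, in which the tool goes at most 41.7 mm and 7.16 degrees, less where a joint would pass 70% of its speed; a pose out of reach is approached as far as the arm can. A call with a gripper value outside its range is refused whole. The fingers move at their own pace and stop on an object; "newtons" is the grip in N (left out, the last holds). Time passes only in rows, so rows that repeat a pose let the fingers close. It gives the time, the measured TCP pose, the force and the opening at its end, in the units of the state.
- robot.get_obs(): the state, without advancing time (a new reading comes with each control period).
- robot.camera(name): name is "scene" or "top" or "wrist"; returns the picture (480x640x3 uint8, red, green, blue); there is no depth.
- robot.camera_params(name): a dict with "mtx" (3x3 intrinsics, pixels), "origin" and "rotation" of the camera in the world. Camera axes: x right, y down, z forward; pixel columns grow to the right and rows downward; lengths in m; the calibration is good to about 2 mm. A picture is of the moment at which its call begins: read the wrist's pose just before it. camera_params takes no time and is no camera call; for the wrist camera it gives the pose at the moment of the call.
- robot.hand_in(): hands the job in, once; it reports no verdict.
The state is a dict: "time": time; "q": joint angles; "joint_velocities": joint speeds; "joint_torque": joint torques, N m; "position": TCP position; "tool_rot": TCP orientation; "ft_force": force on the tool from outside, world axes, zero at the start; "moment": the same for the moment, N m; "grip_width": finger opening in m.
Only numpy, scipy, OpenCV 4.12 (cv2) and the standard library are available. Lean on these libraries where they do the work, as an engineer would, in place of code of your own. Each camera call takes 0.05 s, during which the arm holds its last target. There are 200 camera calls.

### The job

Dry the washed dies: take the cover off the dryer and lay it flat on the bench, hang every die from the draining rack by its bore on a hook of its own inside the dryer, put the cover back so that it sits fully home and level, and then press the start button in. Leave the file, the plastic case and the jar where they are.

Things in the scene. Friction and masses are not known exactly. Their poses are not given: they have to be found in the camera images.
- dryer: Fixed stainless hot-air drying tank: open well 344 (x) x 160 (y) mm outside, 320 x 136 mm inside, rim 140 mm and well floor 45 mm above the bench. On its -y side a grey control housing, 70 mm wide, 85 mm high, with display, dial (not used) and start button. Four dark steel J-hooks on the inner -y wall point level to +y. Origin: centre of the well, on the bench; x along the long side, z up.
- rim (a point): Centre of the well's mouth, at rim height (140 mm above the bench); axes as the dryer's. The seated cover's origin coincides with it.
- hook1 (a point): Hook 1 of 4 from the -x end, 76 mm apart; axes as the dryer's. Point on the axis of its level bar (6 mm wire), mid-throat, 38 mm from the wall, 32 mm below the rim. At y = +22 mm the bar bends up to the tip, which ends at y = +30, z = +12 mm. Bring a die in front of the tip (centre at y = 52), move it to -y, bar through bore, then let it down: hung, its centre is 13 mm below the point.
- hook2 (a point): Hook 2 of 4 from the -x end, 76 mm apart; axes as the dryer's. Point on the axis of its level bar (6 mm wire), mid-throat, 38 mm from the wall, 32 mm below the rim. At y = +22 mm the bar bends up to the tip, which ends at y = +30, z = +12 mm. Bring a die in front of the tip (centre at y = 52), move it to -y, bar through bore, then let it down: hung, its centre is 13 mm below the point.
- hook3 (a point): Hook 3 of 4 from the -x end, 76 mm apart; axes as the dryer's. Point on the axis of its level bar (6 mm wire), mid-throat, 38 mm from the wall, 32 mm below the rim. At y = +22 mm the bar bends up to the tip, which ends at y = +30, z = +12 mm. Bring a die in front of the tip (centre at y = 52), move it to -y, bar through bore, then let it down: hung, its centre is 13 mm below the point.
- hook4 (a point): Hook 4 of 4 from the -x end, 76 mm apart; axes as the dryer's. Point on the axis of its level bar (6 mm wire), mid-throat, 38 mm from the wall, 32 mm below the rim. At y = +22 mm the bar bends up to the tip, which ends at y = +30, z = +12 mm. Bring a die in front of the tip (centre at y = 52), move it to -y, bar through bore, then let it down: hung, its centre is 13 mm below the point.
- cover: Loose aluminium cover, 0.6 kg, on the dryer at the start: plate 348 x 164 x 3 mm, lip below (314 x 130 mm outside, 10 mm deep, 3 mm play in the well); on top a black bar handle 110 mm long (x), 14 wide (y), 12 high, on two posts 90 mm apart. Origin: centre of the plate's underside; handle's centre 37 mm above it, 28 mm free under the bar. On the bench it stands on its lip, origin 10 mm up.
- die1: Loose steel die ring with dark insert, about 0.4 kg: outside diameter 66 mm, bore 32 mm, 20 mm thick. Origin: centre of the bore; x is the ring's axis (either way round; may be rolled by any angle about x). It starts upright in a slot of the rack, centre 45.5 mm above the bench. All dies are alike; 3 or 4 are there, in any of the slots.
- die2: Loose steel die ring with dark insert, about 0.4 kg: outside diameter 66 mm, bore 32 mm, 20 mm thick. Origin: centre of the bore; x is the ring's axis (either way round; may be rolled by any angle about x). It starts upright in a slot of the rack, centre 45.5 mm above the bench. All dies are alike; 3 or 4 are there, in any of the slots.
- die3: Loose steel die ring with dark insert, about 0.4 kg: outside diameter 66 mm, bore 32 mm, 20 mm thick. Origin: centre of the bore; x is the ring's axis (either way round; may be rolled by any angle about x). It starts upright in a slot of the rack, centre 45.5 mm above the bench. All dies are alike; 3 or 4 are there, in any of the slots.
- die4: Loose steel die ring with dark insert, about 0.4 kg: outside diameter 66 mm, bore 32 mm, 20 mm thick. Origin: centre of the bore; x is the ring's axis (either way round; may be rolled by any angle about x). It starts upright in a slot of the rack, centre 45.5 mm above the bench. All dies are alike; 3 or 4 are there, in any of the slots.
- rack: Fixed draining rack: steel tray 280 (x) x 100 (y) mm with four slots of white plastic plates at x = -90, -30, 30 and 90 mm, each for one die with its axis along the rack's x. The plates beside a die stand up to 40 mm above the bench, are 66 mm wide, with outer faces 14.5 mm from the slot's middle. Origin: centre of the underside.
- start (a joint): The start button's travel: 0 out, 0.006 m fully in; it springs back by itself. Fully in takes 5 N.
- start_top (a point): Centre of the top of the round button (28 mm across, pressed straight down), 107 mm above the bench on the grey housing, 115 mm to -y of the dryer's middle; axes as the dryer's.
- file: Flat file with brass handle, 260 mm long, 22 mm wide, lying on the bench; to be left alone. Origin: underside, 130 mm from the handle's end; x towards the point.
- case: Closed grey plastic case, 100 x 170 x 30 mm, on the bench; to be left alone. Origin: centre of its underside.
- jar: Small glass paste jar, 44 mm across, 35 mm high, on the bench; to be left alone. Origin: centre of its underside.
Things that resemble listed ones, but are neither listed nor needed, are in the scene too. Leave any red look-alike of the die1 alone.

How it is judged:
By the outcome, as a careful person would: the job done as asked, in the order asked, and still so for the second after the job is handed in, with the robot touching nothing.
Of die1, die2, die3, die4 only 3 to 4 are there at a start; the rules pass over those that are not, and their reading is None.
At some moment in a run one of cover may be knocked a few centimetres aside while the robot is not near it.
It also fails if it takes over 210 s, if anything falls off the work surface, if the arm or the gripper's body presses on something with over 40 N, if the wrist force passes 120 N, or if a joint passes its speed limit or range.

## Working session

There is one attempt and no reset: what is moved stays moved. The work goes in short steps, Python scripts to look and compute and a tool call to move; the robot and the scene stay as the last step left them, time stands still between calls to the robot, and variables do not carry over. Pictures are saved under pics/ and viewed, about 12 in all and at most 16, crops included, and the job is handed in when it is done.

Besides the shell and the picture viewer there is one more tool, called after ">>>" as a command line: name --pt "numbers of a row" for each row, then --argument value for the rest. apply_moves: Moves the arm, as the interface text tells. Its arguments: {"type":"object","properties":{"series":{"type":"array"},"newtons":{"type":"number"}},"required":["series"]}

```bash
ls; mkdir -p pics; python3 - <<'E'
from rig import robot
import cv2
for n in ("scene","top"):
    im=robot.camera(n); cv2.imwrite(f"pics/{n}0.png",im[:,:,::-1]); p=robot.camera_params(n); print(n,p)
print(robot.get_obs())
E
```

```text
pics
scene {'mtx': array([[447.85523849,   0.        , 328.7700313 ],
       [  0.        , 447.85523849, 242.79250816],
       [  0.        ,   0.        ,   1.        ]]), 'origin': array([ 0.9195978, -0.39547  ,  0.9372797]), 'rotation': array([ 0.91259139,  0.2907006 , -0.08018106, -0.27611793])}
top {'mtx': array([[444.13296291,   0.        , 323.73002402],
       [  0.        , 444.13296291, 241.58058583],
       [  0.        ,   0.        ,   1.        ]]), 'origin': array([0.3931464 , 0.07689795, 1.03590182]), 'rotation': array([ 0.71553979, -0.69134647,  0.07154916, -0.07016825])}
{'time': 0.1, 'q': array([-1.48650372e+00,  5.28364155e-01,  1.43376807e+00, -3.26984615e-05,
        1.18140831e+00, -1.78511156e-01]), 'joint_velocities': array([ 2.01652822e-03, -5.70291807e-04, -3.40592889e-03, -6.35916691e-04,
        3.69563972e-06, -3.80539774e-04]), 'joint_torque': array([-1.91007380e-04, -4.40983701e+01, -1.77150768e+01,  6.35634572e-02,
        5.34212391e-02, -3.97026463e-05]), 'position': array([ 0.16232806, -0.60290625,  0.24067696]), 'tool_rot': array([ 9.91377902e-01,  1.31030172e-01,  3.07621358e-05, -9.73571975e-04]), 'ft_force': array([ 0.67426639, -0.50542564,  0.05062658]), 'moment': array([-0.01310733, -0.01365832,  0.00899486]), 'grip_width': 0.08696515426398595}
```

View pics/scene0.png

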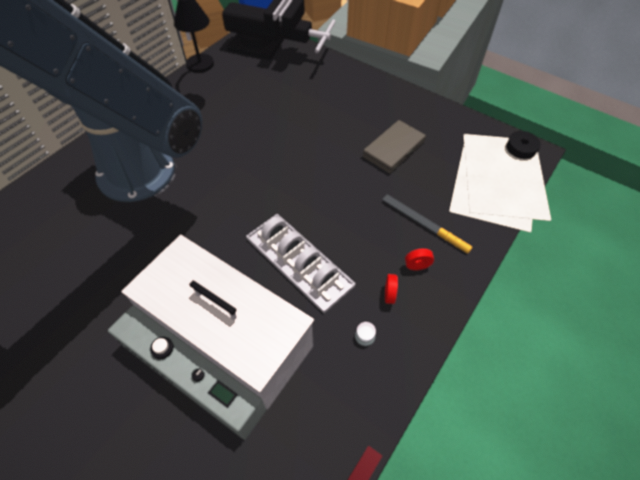

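View pics/top0.png

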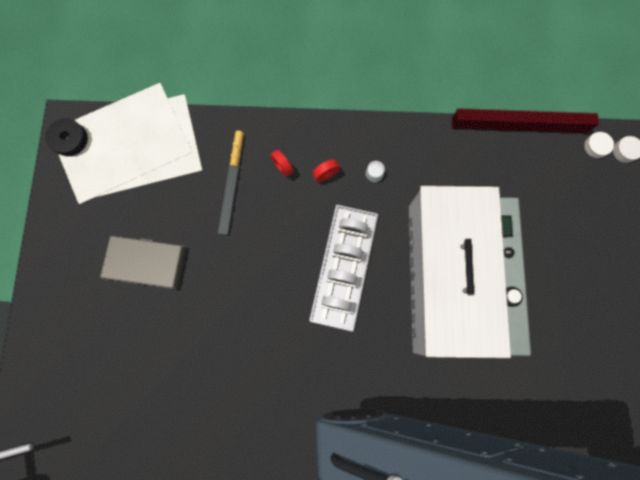

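The top view shows the cover with its handle at (468,267), the white start button at (514,296), the rack at (344,268) with four dies, and red rings to avoid. The bench to the right of the dryer, around column 590, is free for the cover.

```bash
cat > h.py <<'E'
import numpy as np, cv2
from scipy.spatial.transform import Rotation as R
from rig import robot
def shot(n,f=None):
    p=robot.camera_params(n); im=robot.camera(n)[:,:,::-1].copy()
    if f: cv2.imwrite("pics/"+f,im)
    return im,p
def ray(p,uv,z):
    d=R.from_quat(p["rotation"]).apply(np.linalg.inv(p["mtx"])@[uv[0],uv[1],1]); o=p["origin"]
    return o+d*(z-o[2])/d[2]
def proj(p,X):
    c=R.from_quat(p["rotation"]).inv().apply(np.asarray(X)-p["origin"]); u=p["mtx"]@c; return u[:2]/u[2]
def blob(mask,roi,mina=15):
    m=np.zeros_like(mask); x0,y0,x1,y1=roi; m[y0:y1,x0:x1]=mask[y0:y1,x0:x1]
    cs,_=cv2.findContours(m,cv2.RETR_EXTERNAL,cv2.CHAIN_APPROX_NONE)
    return sorted([c for c in cs if cv2.contourArea(c)>=mina],key=cv2.contourArea)[::-1]
def yawrect(p,c,z):
    "min-area rectangle on plane z: centre, (long,short), yaw of long side"
    w=np.array([ray(p,q[0],z)[:2] for q in c],np.float32)*1000
    (cx,cy),(a,b),t=cv2.minAreaRect(w)
    if a<b: a,b,t=b,a,t+90
    return np.round([cx,cy,a,b,(t+90)%180-90],1)
def go(pos,yaw,tilt0=True):
    """shift (cm) and turn (deg) in tool axes to TCP pos, pointing down, jaws' axis (tool y) at yaw deg (mod 180)"""
    o=robot.get_obs(); Rt=R.from_quat(o["tool_rot"]); y=np.radians(yaw)
    best=None
    for k in (0,np.pi):
        yy=np.array([np.cos(y+k),np.sin(y+k),0]); zz=np.array([0,0,-1.]); T=R.from_matrix(np.c_[np.cross(yy,zz),yy,zz])
        rv=(Rt.inv()*T).as_rotvec(degrees=True)
        if best is None or np.linalg.norm(rv)<np.linalg.norm(best): best=rv
    d=Rt.inv().apply(np.asarray(pos)-o["position"])*100
    print("go",np.round(d,2),np.round(best,1),"alt",np.round(rv,1)," q",np.round(o["q"],2))
E
python3 - <<'E'
from h import *
for n,rc,rb in(("top",(400,170,520,370),(500,280,530,310)),("scene",(110,220,330,400),(145,330,175,360))):
    im,p=shot(n); hsv=cv2.cvtColor(im,cv2.COLOR_BGR2HSV)
    white=((hsv[...,2]>190)&(hsv[...,1]<40)).astype(np.uint8)
    b=blob(white,rc)[0]; print(n,"cover",yawrect(p,b,.143))
    x,y,w,h=cv2.boundingRect(b); dark=(im.max(2)<90).astype(np.uint8)
    r=(455,230,485,305) if n=="top" else (185,278,240,320)
    print("handle",yawrect(p,blob(dark,r)[0],.180))
    b=blob((hsv[...,2]>170).astype(np.uint8),rb)[0]; print("button",yawrect(p,b,.107))
    m=(im.min(2)>60).astype(np.uint8); r=(300,195,390,340) if n=="top" else (240,205,360,315)
    print("rack",yawrect(p,blob(m,r)[0],.005))
E
python3 - <<'E'
import cv2,numpy as np
a=cv2.imread('pics/top0.png')[195:340,295:395]; b=cv2.imread('pics/scene0.png')[205:315,240:360]
a=cv2.resize(a,None,fx=4,fy=4,interpolation=3);b=cv2.resize(b,(400,367),interpolation=3)
c=np.zeros((580,800,3),np.uint8);c[:,:400]=a;c[:367,400:]=b
cv2.imwrite('pics/crop1.png',c)
E
```

```text
top cover [ 529.8 -207.4  347.7  166.1    1.2]
handle [ 528.3 -205.2  104.4   14.1    0.9]
button [ 482.1 -314.3   61.5   41.7   -2.6]
rack [548.7  30.1 303.8 116.1 -11. ]
scene cover [ 532.7 -205.8  348.3  165.2    1.2]
handle [ 535.3 -208.   109.3   13.7    1.4]
button [ 484.5 -322.1   27.5   26.6   -2. ]
rack [544.5  34.3 294.1 111.6 -10.9]
```

View pics/crop1.png

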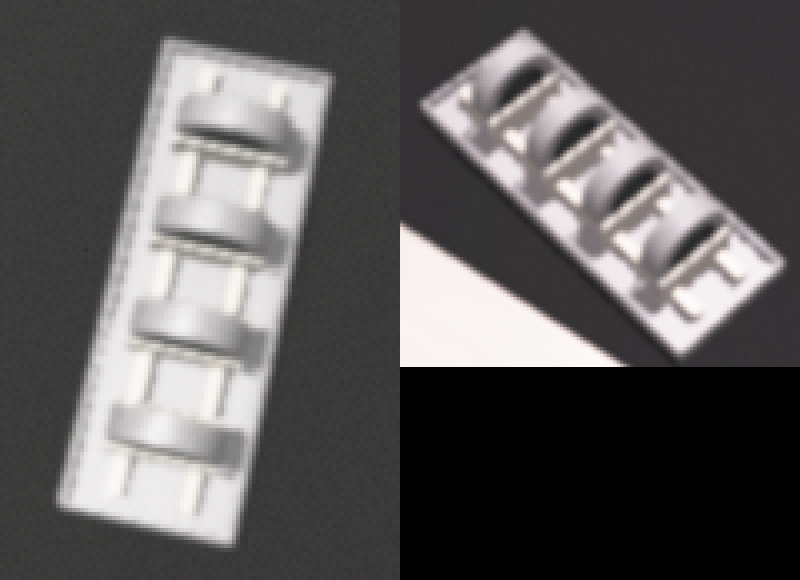

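```bash
python3 -c "
from h import *
go([.5315,-.2065,.30],91.2)"
```

```text
go [ 45.95 -28.72  -5.86] [-0.1 -0.  13.9] alt [-0.1 -0.  13.9]  q [-1.49  0.53  1.43 -0.    1.18 -0.18]
```

>>> apply_moves --pt "3 -1.9 -2 0 0 0 1" --pt "6 -3.8 -4 0 0 0 1" --pt "9 -5.7 -6 0 0 0 1" --pt "12 -7.6 -6 0 0 0 1" --pt "15 -9.5 -6 0 0 0 1" --newtons 40

```text
time: 0.62
position: [0.2836, -0.4723, 0.303]
tool_rot: [0.991, 0.131, 0.0, 0.002]
ft_force: [0.6, -0.4, -0.1]
grip_width: 0.0866
```

>>> apply_moves --pt "3 -1.9 0 0 0 0 1" --pt "6 -3.8 0 0 0 0 1" --pt "9 -5.7 0 0 0 0 1" --pt "12 -7.6 0 0 0 0 1" --pt "15 -9.5 0 0 0 0 1"

```text
time: 1.03
position: [0.4036, -0.3405, 0.3015]
tool_rot: [0.991, 0.131, -0.0, -0.0]
ft_force: [0.1, 0.2, -1.2]
grip_width: 0.087
```

>>> apply_moves --pt "3 -1.9 0 0 0 3 1" --pt "6 -3.8 0 0 0 6 1" --pt "9 -5.7 0 0 0 9 1" --pt "12 -7.6 0 0 0 12 1" --pt "16 -9.7 0 0 0 13.9 1"

```text
time: 1.45
position: [0.5295, -0.2079, 0.3015]
tool_rot: [1.0, 0.009, -0.001, -0.0]
ft_force: [1.1, -0.8, 1.1]
grip_width: 0.087
```

```bash
python3 - <<'E'
from h import *
shot("wrist","w1.png"); print(robot.camera_params("wrist")); print(robot.get_obs()["position"],robot.get_obs()["ft_force"])
go([.5315,-.2065,.177],91.2)
E
```

```text
{'mtx': array([[357.36145063,   0.        , 323.49116355],
       [  0.        , 357.36145063, 240.15501748],
       [  0.        ,   0.        ,   1.        ]]), 'origin': array([ 0.60623509, -0.20116196,  0.44513249]), 'rotation': array([ 0.7091083 , -0.6933248 , -0.09111792,  0.09035302])}
[ 0.53545094 -0.20222609  0.30170671] [3.50127897 2.49385871 1.50646487]
go [-0.48  0.47 12.47] [-0.2 -0.4  0. ] alt [-0.2 -0.4  0. ]  q [-0.56  0.39  1.5   0.01  1.25  0.99]
```

View pics/w1.png

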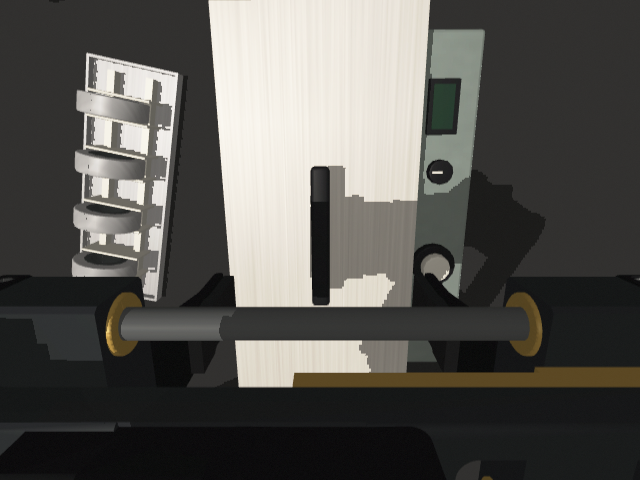

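The wrist view shows the handle from (320,166) to (320,305), the button at (435,266), and all four dies at left. I'll ray-cast these points.

```bash
python3 - <<'E'
from h import *
im,p=shot("wrist"); 
dark=(im.max(2)<60).astype(np.uint8)
print("handle",yawrect(p,blob(dark,(290,150,335,306))[0],.181))
g=cv2.cvtColor(im,cv2.COLOR_BGR2GRAY); print("button",yawrect(p,blob((g>150).astype(np.uint8),(418,245,455,290))[0],.107), ray(p,(435,268),.107))
# rack corners at px
for c in ((87,54),(182,73),(158,300)): print("rack c",ray(p,c,.01))
print(robot.get_obs()["position"],robot.get_obs()["ft_force"])
go([.5315,-.2065,.177],91.2)
E
```

```text
handle [ 534.1 -203.9  102.3   11.7    1.7]
button [ 478.7 -329.3   16.9    7.7  -26.7] [ 0.49109057 -0.31363297  0.107     ]
rack c [0.69927291 0.06515275 0.01      ]
rack c [ 0.68206631 -0.03888734  0.01      ]
rack c [0.40503761 0.01458432 0.01      ]
[ 0.53285289 -0.20492329  0.30148345] [-0.30746719 -0.12642143 -0.08291402]
go [-0.17  0.17 12.45] [-0.1 -0.1  0.3] alt [-0.1 -0.1  0.3]  q [-0.56  0.39  1.5   0.    1.25  0.98]
```

>>> apply_moves --pt "0 0 3 0 0 0 1" --pt "0 0 6 0 0 0 1" --pt "0 0 9 0 0 0 1" --pt "0 0 11 0 0 0 1" --pt "0 0 12.4 0 0 0 1"

```text
time: 1.97
position: [0.5276, -0.2089, 0.1749]
tool_rot: [1.0, 0.01, -0.002, -0.001]
ft_force: [-0.8, 0.6, -0.0]
grip_width: 0.0872
```

>>> apply_moves --pt "0 0 0 0 0 0 0" --pt "0 0 0 0 0 0 0" --pt "0 0 0 0 0 0 0" --pt "0 0 0 0 0 0 0" --pt "0 0 0 0 0 0 0" --newtons 50

```text
time: 2.38
position: [0.5301, -0.2098, 0.1789]
tool_rot: [1.0, 0.01, 0.001, 0.001]
ft_force: [1.0, -0.4, -0.4]
grip_width: 0.0615
```

>>> apply_moves --pt "0 0 0 0 0 0 0" --pt "0 0 0 0 0 0 0" --pt "0 0 -0.5 0 0 0 0" --pt "0 0 -1.5 0 0 0 0" --pt "0 0 -3 0 0 0 0"

```text
time: 2.8
position: [0.5288, -0.2088, 0.2075]
tool_rot: [1.0, 0.01, -0.001, -0.001]
ft_force: [-0.4, -0.1, 0.7]
grip_width: 0.0286
```

>>> apply_moves --pt "0 0 -1.5 0 0 0 0" --pt "0 0 -3 0 0 0 0" --pt "0 0 -4.5 0 0 0 0" --pt "0 0 -5 0 0 0 0" --pt "0 0 -5 0 0 0 0"

```text
time: 3.22
position: [0.5305, -0.2098, 0.2598]
tool_rot: [1.0, 0.01, 0.002, 0.001]
ft_force: [0.3, -0.1, 0.8]
grip_width: 0.0019
```

```bash
python3 - <<'E'
from h import *
o=robot.get_obs(); print(o["position"],o["ft_force"],o["moment"],o["grip_width"]); 
shot("scene","s1.png")
go([.36,-.545,.26],91.2)
E
```

```text
[ 0.53048763 -0.20979151  0.2598464 ] [ 0.34434096 -0.13754291  0.78113403] [ 0.04036382 -0.01070815  0.0295248 ] 0.0019191852255694031
go [-17.65  33.21  -0.14] [ 0.1 -0.1 -0. ] alt [ 0.1 -0.1 -0. ]  q [-0.57  0.43  1.56  0.    1.15  0.98]
```

View pics/s1.png

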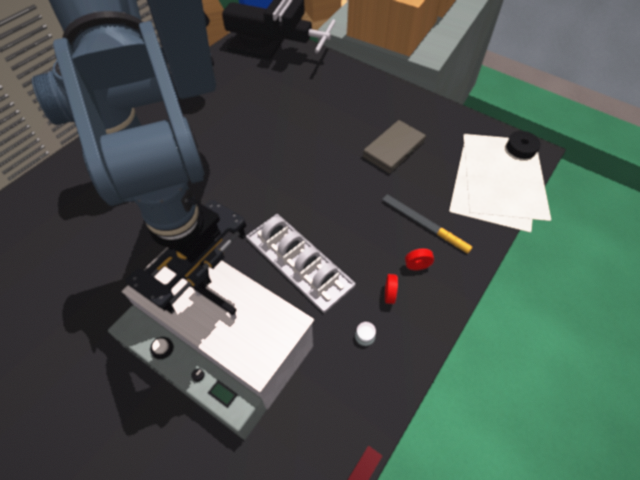

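The fingers had not closed when I lifted, so the cover is still seated and unmoved. I'll retry with a smaller opening and more time to close.

>>> apply_moves --pt "0.25 -0.3 0 0 0 0 0.6" --pt "0.25 -0.3 0 0 0 0 0.6" --pt "0.25 -0.3 0 0 0 0 0.6" --pt "0.25 -0.3 0 0 0 0 0.6" --pt "0.25 -0.3 0 0 0 0 0.6"

```text
time: 3.68
position: [0.5317, -0.206, 0.2569]
tool_rot: [1.0, 0.01, -0.001, -0.0]
ft_force: [0.3, 0.1, 0.1]
grip_width: 0.0269
```

>>> apply_moves --pt "0 0 0 0 0 0 0.6" --pt "0 0 0 0 0 0 0.6" --pt "0 0 3 0 0 0 0.6" --pt "0 0 6 0 0 0 0.6" --pt "0 0 8.3 0 0 0 0.6"

```text
time: 4.1
position: [0.5315, -0.206, 0.1732]
tool_rot: [1.0, 0.01, -0.0, -0.0]
ft_force: [-0.6, 0.3, 0.7]
grip_width: 0.0509
```

>>> apply_moves --pt "0 0 0 0 0 0 0" --pt "0 0 0 0 0 0 0" --pt "0 0 0 0 0 0 0" --pt "0 0 0 0 0 0 0" --pt "0 0 0 0 0 0 0"

```text
time: 4.52
position: [0.533, -0.2069, 0.1763]
tool_rot: [1.0, 0.01, 0.002, 0.001]
ft_force: [-0.7, 0.7, -0.6]
grip_width: 0.0269
```

>>> apply_moves --pt "0 0 0 0 0 0 0" --pt "0 0 0 0 0 0 0" --pt "0 0 0 0 0 0 0" --pt "0 0 0 0 0 0 0" --pt "0 0 0 0 0 0 0"

```text
time: 4.93
position: [0.5324, -0.2055, 0.1757]
tool_rot: [1.0, 0.01, 0.001, -0.0]
ft_force: [-0.1, 3.7, 5.0]
grip_width: 0.0133
```

>>> apply_moves --pt "0 0 -1 0 0 0 0" --pt "0 0 -2.5 0 0 0 0" --pt "0 0 -4 0 0 0 0" --pt "0 0 -5.5 0 0 0 0" --pt "0 0 -7 0 0 0 0"

```text
time: 5.35
position: [0.5307, -0.2059, 0.2442]
tool_rot: [1.0, 0.01, -0.002, -0.001]
ft_force: [-0.1, -0.2, -6.7]
grip_width: 0.0132
```

>>> apply_moves --pt "-0.5 1 0 0 0 0 0" --pt "-1.5 3 0 0 0 0 0" --pt "-3 6 0 0 0 0 0" --pt "-4.5 9 0 0 0 0 0" --pt "-6 12 0 0 0 0 0"

```text
time: 5.77
position: [0.4723, -0.3283, 0.243]
tool_rot: [1.0, 0.011, -0.001, -0.001]
ft_force: [0.1, -0.6, -4.7]
grip_width: 0.013
```

>>> apply_moves --pt "-1.5 3 0 0 0 0 0" --pt "-3 6 0 0 0 0 0" --pt "-4.5 9 0 0 0 0 0" --pt "-6 12 0 0 0 0 0" --pt "-7.5 15 0 0 0 0 0"

```text
time: 6.18
position: [0.3998, -0.48, 0.2426]
tool_rot: [1.0, 0.01, -0.001, -0.001]
ft_force: [1.0, 0.2, -6.5]
grip_width: 0.0131
```

>>> apply_moves --pt "-1.3 2.5 0 0 0 0 0" --pt "-2.6 5 0 0 0 0 0" --pt "-3.5 6.5 0 0 0 0 0" --pt "-3.5 6.5 0 0 0 0 0" --pt "-3.5 6.5 0 0 0 0 0"

```text
time: 6.6
position: [0.3671, -0.5447, 0.2429]
tool_rot: [1.0, 0.009, -0.001, -0.002]
ft_force: [1.0, 0.8, -7.7]
grip_width: 0.0131
```

```bash
python3 - <<'E'
from h import *
o=robot.get_obs(); print(o["position"],o["ft_force"],o["moment"],o["grip_width"]); 
shot("top","t1.png")
go([.36,-.545,.047],91.2)
E
```

```text
[ 0.36712663 -0.54468386  0.24287192] [ 1.04508998  0.82981484 -7.70819723] [ 0.11195093 -0.09696838 -0.0062764 ] 0.013057970535560915
go [-0.77  0.21 19.6 ] [-0.2  0.1 -0.1] alt [-0.2  0.1 -0.1]  q [-1.15  0.57  1.34  0.    1.23  0.41]
```

View pics/t1.png

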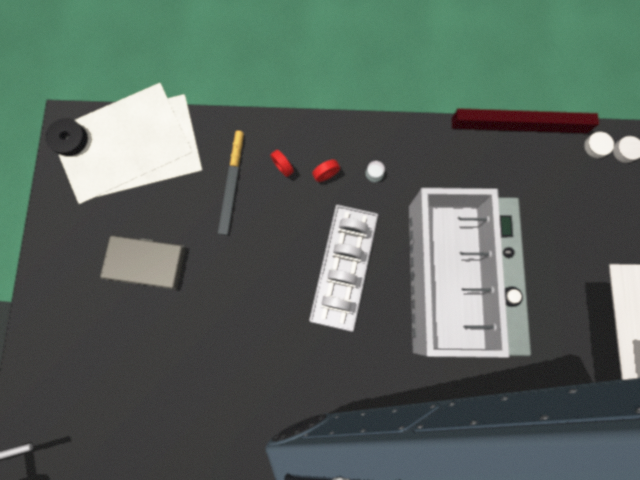

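The well is open, with four hooks on the housing side, and the cover is held at the right. Next I lower it to the bench.

>>> apply_moves --pt "0 0 3 0 0 0 0" --pt "0 0 6 0 0 0 0" --pt "0 0 9 0 0 0 0" --pt "0 0 12 0 0 0 0" --pt "0 0 14 0 0 0 0"

```text
time: 7.07
position: [0.3688, -0.541, 0.1013]
tool_rot: [1.0, 0.011, -0.001, -0.003]
ft_force: [0.4, 1.3, -6.4]
grip_width: 0.0135
```

>>> apply_moves --pt "0 0 1.5 0 0 0 0" --pt "0 0 3 0 0 0 0" --pt "0 0 4 0 0 0 0" --pt "0 0 5 0 0 0 0" --pt "0 0 5.5 0 0 0 0"

```text
time: 7.48
position: [0.3691, -0.5434, 0.0484]
tool_rot: [1.0, 0.011, -0.0, -0.001]
ft_force: [0.5, 0.0, -6.4]
grip_width: 0.013
```

>>> apply_moves --pt "0 0 0.1 0 0 0 0" --pt "0 0 0.2 0 0 0 0" --pt "0 0 0.2 0 0 0 0" --pt "0 0 0.2 0 0 0 0" --pt "0 0 0.2 0 0 0 0"

```text
time: 7.9
position: [0.3689, -0.5451, 0.0484]
tool_rot: [1.0, 0.01, 0.0, 0.001]
ft_force: [0.4, -0.2, -6.1]
grip_width: 0.0133
```

>>> apply_moves --pt "0 0 0.1 0 0 0 0" --pt "0 0 0.2 0 0 0 0" --pt "0 0 0.3 0 0 0 0" --pt "0 0 0.3 0 0 0 0" --pt "0 0 0.3 0 0 0 0"

```text
time: 8.32
position: [0.3688, -0.545, 0.0457]
tool_rot: [1.0, 0.01, 0.0, 0.001]
ft_force: [-1.3, 1.8, 3.3]
grip_width: 0.0134
```

>>> apply_moves --pt "0 0 0 0 0 0 0.5" --pt "0 0 0 0 0 0 0.5" --pt "0 0 0 0 0 0 0.5" --pt "0 0 0 0 0 0 0.5" --pt "0 0 0 0 0 0 0.5"

```text
time: 8.73
position: [0.3688, -0.5448, 0.0445]
tool_rot: [1.0, 0.01, 0.0, 0.0]
ft_force: [-0.4, -0.4, 0.3]
grip_width: 0.0382
```

>>> apply_moves --pt "0 0 -1 0 0 0 0.5" --pt "0 0 -4 0 0 0 0.5" --pt "0 0 -8 0 0 0 0.5" --pt "0 0 -12 0 0 0 0.5" --pt "0 0 -16 0 0 0 0.5"

```text
time: 9.15
position: [0.3686, -0.5442, 0.2066]
tool_rot: [1.0, 0.01, -0.0, -0.0]
ft_force: [-0.5, -0.0, -0.3]
grip_width: 0.0434
```

>>> apply_moves --pt "0 0 -4 0 0 0 0.5" --pt "0 0 -8 0 0 0 0.5" --pt "0 0 -8 0 0 0 0.5" --pt "0 0 -8 0 0 0 0.5" --pt "0 0 -8 0 0 0 0.5"

```text
time: 9.57
position: [0.3685, -0.5441, 0.285]
tool_rot: [1.0, 0.01, 0.0, 0.0]
ft_force: [-0.4, -0.5, -0.7]
grip_width: 0.0436
```

```bash
python3 - <<'E'
from h import *
o=robot.get_obs(); print(o["position"],o["ft_force"],o["grip_width"]); 
print("ideal rack"); go([.50,.03,.30],-11); go([.50,.03,.30],91.2)
E
```

```text
[ 0.36850215 -0.54407227  0.28497733] [-0.44216852 -0.53814032 -0.74088679] 0.043597686945724995
ideal rack
go [ 14.31 -57.13  -1.51] [  0.    0.  -77.8] alt [  0.   -0.  102.2]  q [-1.15  0.53  1.3  -0.    1.31  0.41]
go [ 14.31 -57.13  -1.51] [ 0. -0. -0.] alt [ 0. -0. -0.]  q [-1.15  0.53  1.3  -0.    1.31  0.41]
```

>>> apply_moves --pt "0.7 -2.9 -0.3 0 0 0 0.5" --pt "1.4 -5.7 -0.6 0 0 0 0.5" --pt "2.1 -8.6 -0.9 0 0 0 0.5" --pt "2.9 -11.5 -1.2 0 0 0 0.5" --pt "3.6 -14.4 -1.5 0 0 0 0.5"

```text
time: 9.98
position: [0.4012, -0.3974, 0.2973]
tool_rot: [1.0, 0.01, -0.001, -0.002]
ft_force: [1.0, 0.3, 0.6]
grip_width: 0.0437
```

>>> apply_moves --pt "0.7 -2.9 0 0 0 0 0.5" --pt "1.4 -5.7 0 0 0 0 0.5" --pt "2.1 -8.6 0 0 0 0 0.5" --pt "2.9 -11.5 0 0 0 0 0.5" --pt "3.6 -14.4 0 0 0 0 0.5"

```text
time: 10.4
position: [0.434, -0.2529, 0.2975]
tool_rot: [1.0, 0.01, -0.002, -0.002]
ft_force: [0.2, 0.1, -0.1]
grip_width: 0.0433
```

>>> apply_moves --pt "0.7 -2.9 0 0 0 0 0.5" --pt "1.4 -5.7 0 0 0 0 0.5" --pt "2.1 -8.6 0 0 0 0 0.5" --pt "2.9 -11.5 0 0 0 0 0.5" --pt "3.6 -14.4 0 0 0 0 0.5"

```text
time: 10.82
position: [0.4669, -0.1085, 0.2976]
tool_rot: [1.0, 0.01, -0.002, -0.001]
ft_force: [0.3, -0.6, -0.5]
grip_width: 0.0435
```

>>> apply_moves --pt "0.7 -2.9 0 0 0 -7 0.5" --pt "1.4 -5.7 0 0 0 -14 0.5" --pt "2.1 -8.6 0 0 0 -21 0.5" --pt "2.9 -11.5 0 0 0 -28 0.5" --pt "3.6 -14 0 0 0 -35 0.5"

```text
time: 11.23
position: [0.4998, 0.0323, 0.2975]
tool_rot: [0.95, 0.313, -0.002, -0.001]
ft_force: [-0.1, 0.6, 1.1]
grip_width: 0.0436
```

>>> apply_moves --pt "0 0 0 0 0 -7 0.5" --pt "0 0 0 0 0 -14 0.5" --pt "0 0 0 0 0 -21 0.5" --pt "0 0 0 0 0 -28 0.5" --pt "0 0 0 0 0 -35 0.5"

```text
time: 11.65
position: [0.4997, 0.0306, 0.2974]
tool_rot: [0.811, 0.584, -0.002, -0.002]
ft_force: [0.6, 0.2, 0.3]
grip_width: 0.0435
```

>>> apply_moves --pt "0 0 0 0 0 -7 0.5" --pt "0 0 0 0 0 -7.8 0.5" --pt "0 0 0 0 0 -7.8 0.5" --pt "0 0 0 0 0 -7.8 0.5" --pt "0 0 0 0 0 -7.8 0.5"

```text
time: 12.07
position: [0.5008, 0.0302, 0.299]
tool_rot: [0.772, 0.635, -0.0, -0.001]
ft_force: [-0.7, -0.4, 0.2]
grip_width: 0.0436
```

```bash
python3 - <<'E'
from h import *
o=robot.get_obs(); print(o["position"],o["q"],o["grip_width"]); 
shot("wrist","w2.png"); print(robot.camera_params("wrist"))
E
```

```text
[0.50078998 0.03024681 0.29896432] [-1.62786568e-01  2.91212505e-01  1.66197184e+00  3.47548922e-05
  1.18977236e+00  3.18724018e-02] 0.04362392001174724
{'mtx': array([[357.36145063,   0.        , 323.49116355],
       [  0.        , 357.36145063, 240.15501748],
       [  0.        ,   0.        ,   1.        ]]), 'origin': array([0.51542557, 0.10006302, 0.44217847]), 'rotation': array([ 0.98667824, -0.09581933, -0.01325044,  0.13080187])}
```

View pics/w2.png

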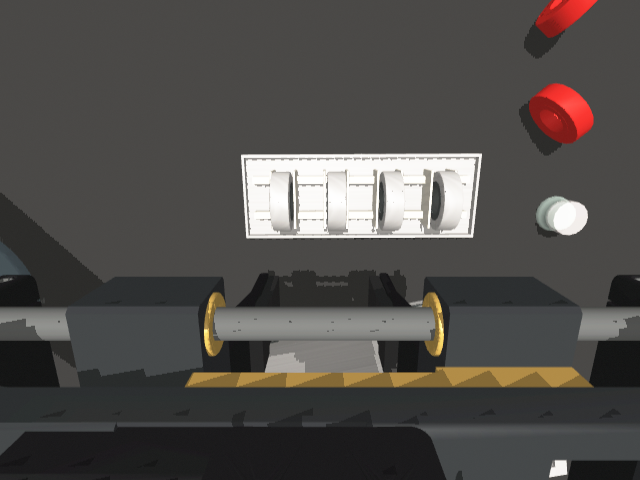

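The rack fills the wrist view, with corners at (242,155), (481,154), (474,237) and (248,237). The four dies are upright at columns 284, 337, 391 and 446.

```bash
python3 - <<'E'
from h import *
im,p=shot("wrist")
C=[(242,155),(481,154),(474,237),(248,237)]
for z in(0.,.01):
    w=np.array([ray(p,c,z)[:2] for c in C]); print(z,"ctr",w.mean(0).round(4),"sides",np.linalg.norm(w-np.roll(w,-1,0),axis=1).round(4),"yaw",np.degrees(np.arctan2(*((w[1]-w[0]+w[2]-w[3])[::-1]))))
ctr=w.mean(0); a=np.radians(-10.9)
for s in(-.09,-.03,.03,.09):
    X=[ctr[0]+s*np.cos(a),ctr[1]+s*np.sin(a)]
    print("slot",np.round(X,4),"die top px",proj(p,[*X,.0785]).round(1),"ctr px",proj(p,[*X,.0455]).round(1))
g=cv2.cvtColor(im,cv2.COLOR_BGR2GRAY); print(g[185,265:470:2])
E
```

```text
0.0 ctr [0.5486 0.0285] sides [0.2876 0.1032 0.2889 0.1021] yaw -10.976421642716607
0.01 ctr [0.5478 0.0301] sides [0.2811 0.1009 0.2824 0.0998] yaw -10.976421642716607
slot [0.4594 0.0471] die top px [280.4 206.9] ctr px [283.8 201.8]
slot [0.5183 0.0357] die top px [338.7 206.7] ctr px [337.5 201.7]
slot [0.5773 0.0244] die top px [397.1 206.5] ctr px [391.2 201.5]
slot [0.6362 0.0131] die top px [455.5 206.3] ctr px [445.  201.3]
[157 157 172 244 243 243 242 241 242 245 245 239 117  54 254 135 151 218
 218 160 160 218 218 160 160 217 217 217 158 254 218 157 245 244 244 242
 242 242 244 245 240 255 157 212 212 249 155 211 211 209 153 154 208 208
 143 147 255  63  54 115 199 245 244 243 242 241 242 243 245 240 205 206
 247 152 207 206 247 152 206 146 141 140 145 255  53  51  54 110 114 184
 245 244 243 242 241 241 243 245 241 246 206 246 246]
```

```bash
python3 -c "
from h import *
go([.4594,.0471,.11],-11);go([.4594,.0471,.0835],-11)"
```

```text
go [ 0.86 -4.4  18.93] [-0.  -0.  -0.1] alt [ -0.    0.  179.9]  q [-0.16  0.29  1.66  0.    1.19  0.03]
go [ 0.86 -4.4  21.58] [-0.  -0.  -0.1] alt [ -0.    0.  179.9]  q [-0.16  0.29  1.66  0.    1.19  0.03]
```

>>> apply_moves --pt "0.9 -4.4 0 0 0 0 0.5" --pt "0.9 -4.4 4 0 0 0 0.5" --pt "0.9 -4.4 8 0 0 0 0.5" --pt "0.9 -4.4 12 0 0 0 0.5" --pt "0.9 -4.4 15 0 0 0 0.5"

```text
time: 12.58
position: [0.4588, 0.0477, 0.1479]
tool_rot: [0.772, 0.636, -0.0, -0.0]
ft_force: [-0.5, -0.3, 0.0]
grip_width: 0.0435
```

>>> apply_moves --pt "0 0 3 0 0 0 0.5" --pt "0 0 5 0 0 0 0.5" --pt "0 0 6 0 0 0 0.5" --pt "0 0 6.6 0 0 0 0.5" --pt "0 0 6.6 0 0 0 0.5"

```text
time: 13.0
position: [0.4593, 0.0475, 0.0825]
tool_rot: [0.772, 0.636, -0.001, -0.001]
ft_force: [-0.9, 0.6, 1.0]
grip_width: 0.0437
```

```bash
python3 - <<'E'
from h import *
o=robot.get_obs(); print(o["position"],o["ft_force"],o["grip_width"]); go([.4594,.0471,.0835],-11)
shot("wrist","w3.png")
E
```

```text
[0.45929022 0.04747774 0.08253132] [-0.92270987  0.6395098   0.98003771] 0.04369981269351286
go [-0.03  0.02 -0.1 ] [-0.1  0.  -0.1] alt [  0.    0.2 179.9]  q [-0.14  0.6   1.97  0.    0.58  0.05]
```

View pics/w3.png

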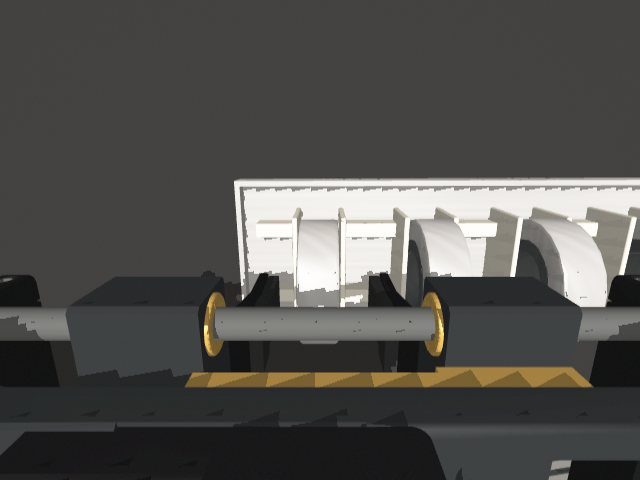

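The die sits midway between the fingers, so I'll close and lift.

>>> apply_moves --pt "0 0 -0.1 0 0 0 0" --pt "0 0 -0.1 0 0 0 0" --pt "0 0 -0.1 0 0 0 0" --pt "0 0 -0.1 0 0 0 0" --pt "0 0 -0.1 0 0 0 0" --newtons 50

```text
time: 13.47
position: [0.4594, 0.0476, 0.0851]
tool_rot: [0.772, 0.636, -0.0, -0.0]
ft_force: [-0.3, 0.4, 2.0]
grip_width: 0.0194
```

>>> apply_moves --pt "0 0 0 0 0 0 0" --pt "0 0 -0.5 0 0 0 0" --pt "0 0 -2 0 0 0 0" --pt "0 0 -4 0 0 0 0" --pt "0 0 -6 0 0 0 0"

```text
time: 13.88
position: [0.4588, 0.0476, 0.1446]
tool_rot: [0.772, 0.636, -0.001, -0.001]
ft_force: [-0.1, 0.8, -4.6]
grip_width: 0.0193
```

>>> apply_moves --pt "0 0 -3 0 0 0 0" --pt "0 0 -6 0 0 0 0" --pt "0 0 -9 0 0 0 0" --pt "0 0 -11.5 0 0 0 0" --pt "0 0 -11.5 0 0 0 0"

```text
time: 14.3
position: [0.4624, 0.0473, 0.264]
tool_rot: [0.772, 0.636, 0.004, 0.004]
ft_force: [1.4, -0.0, -3.0]
grip_width: 0.0191
```

```bash
python3 - <<'E'
from h import *
o=robot.get_obs(); print(o["position"],o["ft_force"],o["grip_width"])
im,p=shot("top","t2.png"); g=cv2.cvtColor(im,cv2.COLOR_BGR2GRAY)
# dryer rim (z=.14) edges
m=(g>110).astype(np.uint8)
b=blob(m,(405,175,512,370))[0]; print("rim blob",yawrect(p,b,.14))
c=cv2.resize(im[175:370,400:540],None,fx=4,fy=3,interpolation=3); cv2.imwrite("pics/c2.png",c)
E
```

```text
[0.46235998 0.04725449 0.26395498] [ 1.37492185 -0.04186731 -2.968676  ] 0.019096480206514038
rim blob [ 5.297e+02 -2.046e+02  3.487e+02  2.148e+02 -2.000e-01]
```

View pics/c2.png

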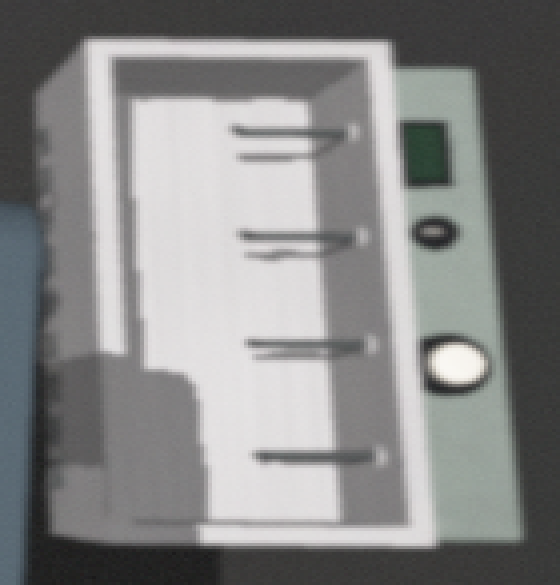

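```bash
python3 - <<'E'
from h import *
p=robot.camera_params("top"); f=lambda c:((c[0]+.5)/4+400-.5,(c[1]+.5)/3+175-.5)
w=np.array([ray(p,f(c),.14)[:2] for c in [(83,38),(390,38),(437,546),(105,544)]]); print("outer",w.round(4).tolist(),w.mean(0),np.linalg.norm(w-np.roll(w,-1,0),axis=1))
w=np.array([ray(p,f(c),.14)[:2] for c in [(110,57),(367,57),(411,525),(133,523)]]); print("inner",w.mean(0),np.linalg.norm(w-np.roll(w,-1,0),axis=1))
T=np.array([ray(p,f(c),.118)[:2] for c in [(237,129),(243,236),(250,343),(257,456)]]);B=np.array([ray(p,f(c),.108)[:2] for c in [(350,131),(358,237),(368,346),(378,457)]])
print("tips",T.round(4).tolist(),"base",B.round(4).tolist()); print("hooks mean",T.mean(0),B.mean(0)); d=(B-T).mean(0);print("dir",np.degrees(np.arctan2(d[1],d[0])),"line",np.degrees(np.arctan2(*(T[0]-T[3])[::-1])))
E
```

```text
outer [[0.6995, -0.1219], [0.7053, -0.2844], [0.3581, -0.2921], [0.3539, -0.1294]] [ 0.52922483 -0.20696995] [0.16257655 0.34730097 0.16280071 0.34570026]
inner [ 0.52893236 -0.20774993] [0.13569492 0.31994333 0.13672783 0.31841955]
tips [[0.6421, -0.2085], [0.5648, -0.2095], [0.4899, -0.2111], [0.4134, -0.2125]] base [[0.6455, -0.2726], [0.5681, -0.2738], [0.491, -0.2759], [0.4151, -0.2779]]
hooks mean [ 0.52757146 -0.21038642] [ 0.52992164 -0.27503279]
dir -87.9179699351455 line 1.0096163783251082
```

```bash
cat >> h.py <<'E'
def hook(i,y,c=(.531,-.207),a=1.2):
    "world xy of a point at dryer y (m) in the plane of hook i"
    return np.array(c)+R.from_euler('z',a,degrees=True).as_matrix()[:2,:2]@[(-.114,-.038,.038,.114)[i-1],y]
def slot(s): return np.array([(.4594,.0471),(.5183,.0357),(.5773,.0244),(.6362,.0131)][s-1])
E
python3 -c "
from h import *
print(hook(1,.022),hook(1,-.036));go([*hook(1,.022),.26],91.2)"
```

```text
[ 0.41656427 -0.18739226] [ 0.41777893 -0.24537954]
go [-23.89   0.13   0.15] [ 0.3 -0.3 77.8] alt [ 0.3 -0.3 77.8]  q [-0.14  0.28  1.8  -0.    1.05  0.05]
```

>>> apply_moves --pt "-3 0 0 0 0 0 0" --pt "-6 0 0 0 0 0 0" --pt "-9 0 0 0 0 0 0" --pt "-12 0 0 0 0 0 0" --pt "-15 0 0 0 0 0 0"

```text
time: 14.77
position: [0.4289, -0.1001, 0.2573]
tool_rot: [0.772, 0.636, -0.001, -0.002]
ft_force: [-0.0, -0.3, -4.8]
grip_width: 0.0194
```

>>> apply_moves --pt "-2 0 0 0 0 6 0" --pt "-4 0 0 0 0 12 0" --pt "-6 0 0 0 0 18 0" --pt "-7.5 0 0 0 0 24 0" --pt "-8.9 0.1 0 0 0 30 0"

```text
time: 15.18
position: [0.4129, -0.1874, 0.2571]
tool_rot: [0.911, 0.411, -0.001, -0.002]
ft_force: [-0.2, 0.3, -4.6]
grip_width: 0.0196
```

>>> apply_moves --pt "0 0 0 0 0 6 0" --pt "0 0 0 0 0 12 0" --pt "0 0 0 0 0 18 0" --pt "0 0 0 0 0 24 0" --pt "0 0 0 0 0 30 0"

```text
time: 15.6
position: [0.4133, -0.1863, 0.257]
tool_rot: [0.987, 0.162, -0.002, -0.002]
ft_force: [-0.3, -0.8, -4.4]
grip_width: 0.0195
```

>>> apply_moves --pt "0 0 0 0 0 6 0" --pt "0 0 0 0 0 12 0" --pt "0 0 0 0 0 17.8 0" --pt "0 0 0 0 0 17.8 0" --pt "0 0 0 0 0 17.8 0"

```text
time: 16.02
position: [0.4138, -0.1865, 0.2577]
tool_rot: [1.0, 0.011, -0.002, -0.001]
ft_force: [0.2, -0.3, -4.8]
grip_width: 0.0191
```

```bash
python3 - <<'E'
from h import *
o=robot.get_obs(); print(o["position"],o["ft_force"],o["grip_width"])
im,p=shot("wrist","w4.png")
go([*hook(1,.022),.151],91.2)
for i in(1,2,3,4): print(i,"tip",proj(p,[*hook(i,0),.120]).round(),"bar end",proj(p,[*hook(i,-.068),.108]).round())
E
```

```text
[ 0.41375009 -0.18646019  0.25773478] [ 0.23715548 -0.29365186 -4.77805288] 0.01910289419920579
go [ 0.29  0.11 10.71] [-0.1  0.2  0.1] alt [-0.1  0.2  0.1]  q [-0.67  0.28  1.82 -0.    1.05  0.88]
1 tip [352. 232.] bar end [432. 228.]
2 tip [355. 133.] bar end [440. 134.]
3 tip [358.  19.] bar end [449.  25.]
4 tip [ 361. -114.] bar end [ 460. -102.]
```

View pics/w4.png

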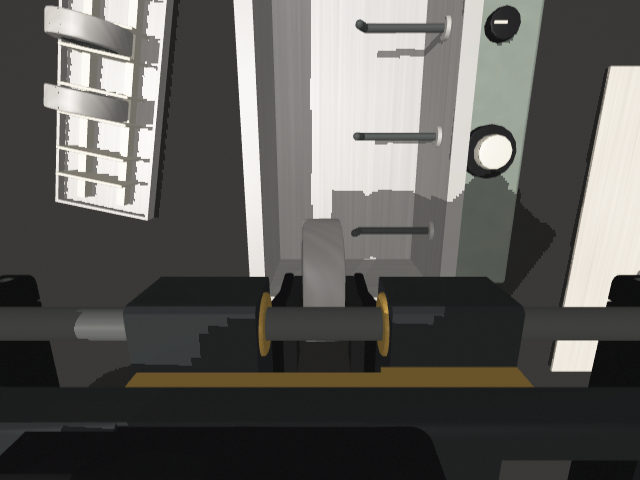

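The hook tips appear about 2–3 px off the prediction, at (355,232), (358,136) and (360,24). That shifts the dryer centre to (0.529, −0.209). I'll lower in front of hook 1.

>>> apply_moves --pt "0.1 0.2 3 0 0 0 0" --pt "0.1 0.2 6 0 0 0 0" --pt "0.1 0.2 8 0 0 0 0" --pt "0.1 0.2 9.5 0 0 0 0" --pt "0.1 0.2 10.7 0 0 0 0"

```text
time: 16.48
position: [0.4151, -0.1887, 0.1506]
tool_rot: [1.0, 0.011, -0.001, -0.001]
ft_force: [-0.9, 0.3, -3.5]
grip_width: 0.0192
```

>>> apply_moves --pt "0 0 0 0 0 0 0" --pt "0 0 0 0 0 0 0" --pt "0 0 0 0 0 0 0" --pt "0 0 0 0 0 0 0" --pt "0 0 0 0 0 0 0"

```text
time: 16.9
position: [0.4164, -0.1896, 0.1534]
tool_rot: [1.0, 0.01, 0.001, 0.001]
ft_force: [0.6, -0.1, -3.6]
grip_width: 0.0195
```

```bash
sed -i 's/c=(.531,-.207)/c=(.529,-.209)/' h.py; python3 - <<'E'
from h import *
o=robot.get_obs(); print(o["position"],o["ft_force"],o["grip_width"])
go([*hook(1,.022),.151],91.2);go([*hook(1,-.036),.151],91.2)
E
```

```text
[ 0.4164494  -0.18964697  0.15341457] [ 0.63938948 -0.08483972 -3.60556027] 0.019453360443585883
go [-0.19 -0.03  0.24] [ 0.1 -0.1 -0. ] alt [ 0.1 -0.1 -0. ]  q [-0.67  0.45  1.93  0.    0.75  0.88]
go [-0.19  5.77  0.25] [ 0.1 -0.1 -0. ] alt [ 0.1 -0.1 -0. ]  q [-0.67  0.45  1.93  0.    0.75  0.88]
```

>>> apply_moves --pt "0 1.2 0.1 0 0 0 0" --pt "0 2.4 0.1 0 0 0 0" --pt "0 3.6 0.1 0 0 0 0" --pt "0 4.8 0.1 0 0 0 0" --pt "0 5.8 0.1 0 0 0 0"

```text
time: 17.32
position: [0.4174, -0.2497, 0.1517]
tool_rot: [1.0, 0.01, 0.0, 0.001]
ft_force: [0.4, 0.1, -4.7]
grip_width: 0.0192
```

>>> apply_moves --pt "0 0 0.4 0 0 0 0" --pt "0 0 0.8 0 0 0 0" --pt "0 0 1.2 0 0 0 0" --pt "0 0 1.4 0 0 0 0" --pt "0 0 1.4 0 0 0 0"

```text
time: 17.73
position: [0.4164, -0.2461, 0.1367]
tool_rot: [1.0, 0.01, -0.001, -0.001]
ft_force: [0.2, 0.2, -4.1]
grip_width: 0.0191
```

```bash
python3 - <<'E'
from h import *
o=robot.get_obs(); print(o["position"],o["ft_force"],o["grip_width"])
shot("wrist","w5.png");go([*hook(1,-.036),.1335],91.2)
E
```

```text
[ 0.41638429 -0.24609669  0.13666303] [ 0.22181995  0.1543065  -4.05274482] 0.019095570975637337
go [-0.09  0.1   0.35] [-0.1  0.1 -0. ] alt [-0.1  0.1 -0. ]  q [-0.77  0.51  1.88  0.    0.75  0.78]
```

View pics/w5.png

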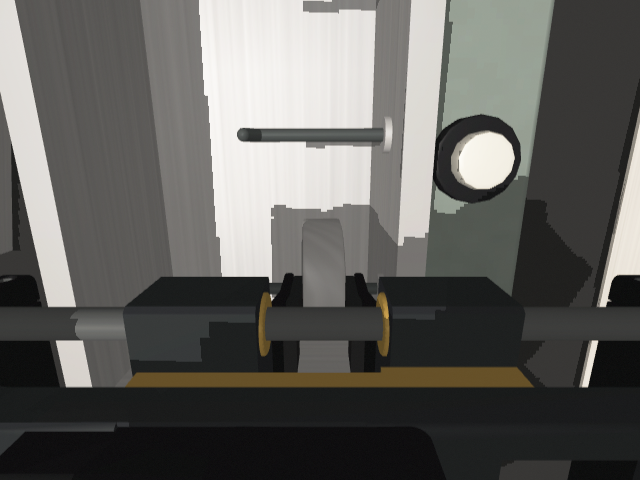

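The hook bar shows on both sides of the die near row 288, so it is through the bore. I'll lower until the weight transfers.

>>> apply_moves --pt "0 0 0.1 0 0 0 0" --pt "0 0 0.2 0 0 0 0" --pt "0 0 0.3 0 0 0 0" --pt "0 0 0.3 0 0 0 0" --pt "0 0 0.3 0 0 0 0"

```text
time: 18.2
position: [0.4173, -0.2471, 0.135]
tool_rot: [1.0, 0.01, 0.0, 0.0]
ft_force: [-0.0, 2.1, 1.1]
grip_width: 0.0195
```

>>> apply_moves --pt "0 0 0 0 0 0 0.29" --pt "0 0 0 0 0 0 0.29" --pt "0 0 0 0 0 0 0.29" --pt "0 0 0 0 0 0 0.29" --pt "0 0 0 0 0 0 0.29"

```text
time: 18.62
position: [0.4172, -0.2475, 0.1346]
tool_rot: [1.0, 0.01, 0.0, 0.0]
ft_force: [0.7, -0.6, 0.3]
grip_width: 0.0253
```

>>> apply_moves --pt "0 0 -0.5 0 0 0 0.29" --pt "0 0 -1.5 0 0 0 0.29" --pt "0 0 -4 0 0 0 0.29" --pt "0 0 -8 0 0 0 0.4" --pt "0 0 -11 0 0 0 0.5"

```text
time: 19.03
position: [0.4171, -0.2473, 0.2466]
tool_rot: [1.0, 0.01, 0.0, 0.0]
ft_force: [1.1, -1.1, -0.8]
grip_width: 0.032
```

```bash
python3 - <<'E'
from h import *
o=robot.get_obs(); print(o["position"],o["ft_force"],o["grip_width"])
shot("wrist","w6.png");go([*slot(2),.245],91.2);go([*slot(2),.245],-11)
E
```

```text
[ 0.41711611 -0.2472958   0.2465918 ] [ 1.10911059 -1.05343788 -0.83637894] 0.03201294566668744
go [ 10.41 -28.34   0.55] [ 0.5 -0.5 -0. ] alt [ 0.5 -0.5 -0. ]  q [-0.77  0.33  1.76  0.    1.04  0.78]
go [ 10.41 -28.34   0.55] [  0.8  -0.1 -77.8] alt [-1.000e-01 -8.000e-01  1.022e+02]  q [-0.77  0.33  1.76  0.    1.04  0.78]
```

View pics/w6.png

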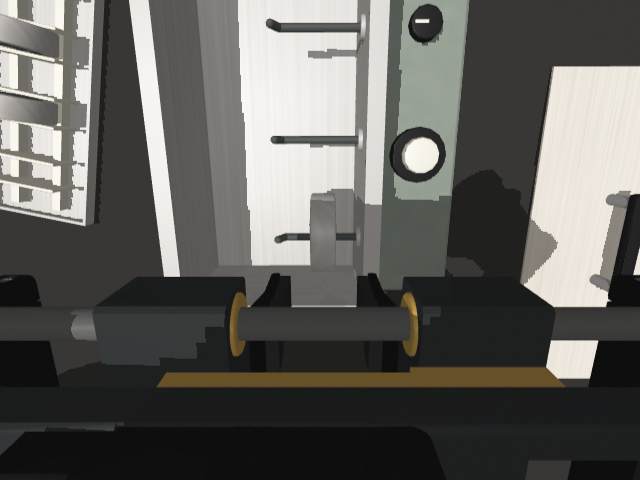

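Die 1 hangs on hook 1. Now die 2 from slot 2.

>>> apply_moves --pt "1 -2.8 0 0 0 0 0.5" --pt "2 -5.6 0 0 0 0 0.5" --pt "3 -8.4 0 0 0 0 0.5" --pt "4 -11.2 0 0 0 0 0.5" --pt "5.2 -14.2 0 0 0 0 0.5"

```text
time: 19.5
position: [0.4661, -0.1032, 0.2448]
tool_rot: [1.0, 0.01, 0.0, 0.0]
ft_force: [0.6, -0.9, -0.4]
grip_width: 0.0434
```

>>> apply_moves --pt "1 -2.8 0 0 0 -6 0.5" --pt "2 -5.6 0 0 0 -12 0.5" --pt "3 -8.4 0 0 0 -18 0.5" --pt "4 -11.2 0 0 0 -24 0.5" --pt "5.2 -14.1 0 0 0 -30 0.5"

```text
time: 19.92
position: [0.5151, 0.0392, 0.2447]
tool_rot: [0.963, 0.271, -0.0, 0.0]
ft_force: [-0.1, -1.2, 0.3]
grip_width: 0.0432
```

>>> apply_moves --pt "0 0 0 0 0 -6 0.5" --pt "0 0 0 0 0 -12 0.5" --pt "0 0 0 0 0 -18 0.5" --pt "0 0 0 0 0 -24 0.5" --pt "0 0 0 0 0 -30 0.5"

```text
time: 20.33
position: [0.5152, 0.038, 0.2446]
tool_rot: [0.859, 0.511, -0.0, -0.0]
ft_force: [-0.6, 0.6, 0.1]
grip_width: 0.0434
```

>>> apply_moves --pt "0 0 0 0 0 -6 0.5" --pt "0 0 0 0 0 -12 0.5" --pt "0 0 0 0 0 -17.8 0.5" --pt "0 0 0 0 0 -17.8 0.5" --pt "0 0 0 0 0 -17.8 0.5"

```text
time: 20.75
position: [0.5152, 0.0378, 0.2446]
tool_rot: [0.773, 0.635, 0.0, 0.0]
ft_force: [0.8, -0.2, 0.7]
grip_width: 0.0437
```

>>> apply_moves --pt "0 0 3 0 0 0 0.5" --pt "0 0 6 0 0 0 0.5" --pt "0 0 9 0 0 0 0.5" --pt "0 0 11 0 0 0 0.5" --pt "0 0 13 0 0 0 0.5"

```text
time: 21.17
position: [0.515, 0.0378, 0.1132]
tool_rot: [0.773, 0.635, -0.0, -0.0]
ft_force: [-0.1, 0.6, -0.1]
grip_width: 0.0435
```

```bash
python3 - <<'E'
from h import *
shot("wrist"); shot("wrist")
o=robot.get_obs(); print(o["position"],o["grip_width"]); go([*slot(2),.0840],-11)
im,p=shot("wrist"); print(proj(p,[*slot(2),.0785])); g=cv2.cvtColor(im,cv2.COLOR_BGR2GRAY);r=g[250,270:380];print(r.tolist())
E
```

```text
[0.51316186 0.03801141 0.11190245] 0.043710166270305786
go [-0.13  0.57  2.79] [-0.4  0.  -0.2] alt [  0.    0.6 179.8]  q [-0.14  0.58  1.82 -0.    0.75  0.05]
[333.0954012  285.64668443]
[239, 239, 240, 239, 239, 239, 239, 239, 239, 240, 239, 239, 240, 240, 239, 239, 240, 240, 239, 239, 240, 239, 239, 240, 240, 239, 240, 239, 239, 240, 240, 239, 239, 239, 240, 239, 241, 252, 252, 251, 184, 173, 245, 252, 252, 252, 251, 251, 250, 249, 249, 248, 248, 247, 247, 247, 246, 246, 246, 245, 244, 244, 243, 243, 242, 242, 241, 241, 241, 241, 242, 241, 242, 243, 244, 240, 234, 176, 245, 252, 252, 240, 237, 237, 237, 237, 237, 238, 237, 237, 237, 237, 237, 237, 237, 237, 237, 237, 236, 237, 236, 236, 236, 236, 237, 236, 236, 236, 236, 235]
```

>>> apply_moves --pt "-0.1 0.4 0 0 0 0 0.5" --pt "-0.1 0.4 1 0 0 0 0.5" --pt "-0.1 0.4 2 0 0 0 0.5" --pt "-0.1 0.4 2.8 0 0 0 0.5" --pt "-0.1 0.4 2.8 0 0 0 0.5"

```text
time: 21.73
position: [0.518, 0.0361, 0.0852]
tool_rot: [0.772, 0.636, -0.001, -0.001]
ft_force: [-0.6, 0.4, -1.0]
grip_width: 0.0435
```

>>> apply_moves --pt "0 0 0 0 0 0 0" --pt "0 0 0 0 0 0 0" --pt "0 0 0 0 0 0 0" --pt "0 0 0 0 0 0 0" --pt "0 0 0 0 0 0 0"

```text
time: 22.15
position: [0.5188, 0.0361, 0.0868]
tool_rot: [0.772, 0.636, -0.0, -0.0]
ft_force: [-1.6, -0.1, 0.6]
grip_width: 0.0195
```

>>> apply_moves --pt "0 0 0 0 0 0 0" --pt "0 0 -0.5 0 0 0 0" --pt "0 0 -2 0 0 0 0" --pt "0 0 -4 0 0 0 0" --pt "0 0 -6 0 0 0 0"

```text
time: 22.57
position: [0.5182, 0.0361, 0.1465]
tool_rot: [0.772, 0.636, -0.001, -0.001]
ft_force: [0.6, -0.3, -3.7]
grip_width: 0.019
```

>>> apply_moves --pt "0 0 -3 0 0 0 0" --pt "0 0 -6 0 0 0 0" --pt "0 0 -9 0 0 0 0" --pt "0 0 -11.5 0 0 0 0" --pt "0 0 -11.5 0 0 0 0"

```text
time: 22.98
position: [0.522, 0.0358, 0.2666]
tool_rot: [0.772, 0.636, 0.004, 0.004]
ft_force: [1.6, -0.0, -3.6]
grip_width: 0.0196
```

```bash
python3 - <<'E'
from h import *
o=robot.get_obs(); print(o["position"],o["ft_force"],o["grip_width"]); go([*hook(2,.022),.257],91.2)
E
```

```text
[0.52198721 0.03578077 0.26656151] [ 1.59571904 -0.03627457 -3.55006112] 0.019647231440868145
go [-22.55   1.18   0.96] [ 0.5 -0.5 77.8] alt [ 0.5 -0.5 77.8]  q [-0.15  0.36  1.66  0.    1.11  0.05]
```

>>> apply_moves --pt "-3 0.3 0 0 0 0 0" --pt "-6 0.6 0 0 0 0 0" --pt "-9 0.9 0 0 0 0 0" --pt "-12 1.2 0 0 0 0 0" --pt "-15 1.5 0 0 0 0 0"

```text
time: 23.4
position: [0.5036, -0.1148, 0.2598]
tool_rot: [0.772, 0.636, -0.001, -0.001]
ft_force: [-0.1, -0.1, -4.1]
grip_width: 0.0196
```

>>> apply_moves --pt "-2 0 0 0 0 6 0" --pt "-4 0 0 0 0 12 0" --pt "-6 0 0 0 0 18 0" --pt "-7.6 0 0 0 0 24 0" --pt "-7.6 0 0 0 0 30 0"

```text
time: 23.82
position: [0.4894, -0.1915, 0.2598]
tool_rot: [0.912, 0.411, -0.001, -0.0]
ft_force: [0.2, 0.5, -4.5]
grip_width: 0.0192
```

>>> apply_moves --pt "0 0 0 0 0 6 0" --pt "0 0 0 0 0 12 0" --pt "0 0 0 0 0 18 0" --pt "0 0 0 0 0 24 0" --pt "0 0 0 0 0 30 0"

```text
time: 24.23
position: [0.4893, -0.188, 0.2596]
tool_rot: [0.987, 0.162, -0.001, -0.001]
ft_force: [0.6, 0.1, -3.4]
grip_width: 0.0198
```

>>> apply_moves --pt "0 0 0 0 0 6 0" --pt "0 0 0 0 0 12 0" --pt "0 0 0 0 0 17.8 0" --pt "0 0 0 0 0 17.8 0" --pt "0 0 0 0 0 17.8 0"

```text
time: 24.65
position: [0.4896, -0.1881, 0.2601]
tool_rot: [1.0, 0.011, -0.001, -0.001]
ft_force: [-0.1, -0.0, -3.7]
grip_width: 0.0193
```

```bash
cat >> h.py <<'E'
def tips(p,im,rng):
    "observed vs predicted hook-tip pixels (dark blob near prediction)"
    g=cv2.cvtColor(im,cv2.COLOR_BGR2GRAY)
    for i in rng:
        u=proj(p,[*hook(i,0),.118]); x,y=u.astype(int)
        if not(15<y<465): continue
        m=(g[y-14:y+15,x-18:x+30]<100).astype(np.uint8); c=blob(m,(0,0,48,29),20)
        print(i,"pred",u.round(),"obs left end",[ (x-18+k[:,0,0].min(), y-14+round(k[:,0,1][k[:,0,0]<k[:,0,0].min()+8].mean())) for k in c[:1]])
E
python3 - <<'E'
from h import *
shot("wrist");im,p=shot("wrist"); tips(p,im,(2,3,4))
o=robot.get_obs(); print(o["position"],o["ft_force"],o["grip_width"]); go([*hook(2,.022),.152],91.2)
E
```

```text
2 pred [350. 233.] obs left end [(np.int64(346), np.int64(232))]
3 pred [352. 137.] obs left end [(np.int64(349), np.int64(136))]
4 pred [355.  25.] obs left end [(np.int64(350), np.int64(26))]
[ 0.48999581 -0.18833217  0.26068758] [ 0.12516826  0.04162465 -4.63313613] 0.019558193552905244
go [ 0.07 -0.04 10.87] [-0.1  0.1  0.1] alt [-0.1  0.1  0.1]  q [-0.58  0.37  1.66 -0.    1.12  0.97]
```

>>> apply_moves --pt "0.1 0 3 0 0 0 0" --pt "0.1 0 6 0 0 0 0" --pt "0.1 0 8 0 0 0 0" --pt "0.1 0 9.8 0 0 0 0" --pt "0.1 0 10.8 0 0 0 0"

```text
time: 25.17
position: [0.4904, -0.1879, 0.1513]
tool_rot: [1.0, 0.011, -0.002, -0.001]
ft_force: [-0.1, -0.4, -3.6]
grip_width: 0.0194
```

>>> apply_moves --pt "0 0 0 0 0 0 0" --pt "0 0 0 0 0 0 0" --pt "0 0.8 0 0 0 0 0" --pt "0 1.6 0 0 0 0 0" --pt "0 2.4 0 0 0 0 0"

```text
time: 25.58
position: [0.493, -0.2142, 0.1549]
tool_rot: [1.0, 0.01, 0.001, 0.001]
ft_force: [0.9, -0.4, -4.1]
grip_width: 0.0194
```

>>> apply_moves --pt "0 1 0 0 0 0 0" --pt "0 2 0 0 0 0 0" --pt "0 3 0 0 0 0 0" --pt "0 3.4 0 0 0 0 0" --pt "0 3.4 0 0 0 0 0"

```text
time: 26.0
position: [0.4929, -0.2484, 0.1537]
tool_rot: [1.0, 0.009, 0.0, 0.0]
ft_force: [0.4, 0.9, -3.1]
grip_width: 0.0194
```

>>> apply_moves --pt "0 0 0.4 0 0 0 0" --pt "0 0 0.8 0 0 0 0" --pt "0 0 1.2 0 0 0 0" --pt "0 0 1.4 0 0 0 0" --pt "0 0 1.4 0 0 0 0"

```text
time: 26.42
position: [0.4922, -0.2458, 0.1387]
tool_rot: [1.0, 0.01, -0.001, -0.001]
ft_force: [-0.2, -0.2, -4.7]
grip_width: 0.0194
```

```bash
python3 - <<'E'
from h import *
for k in range(2):
  shot("wrist");o=robot.get_obs(); print(o["position"],o["ft_force"],o["grip_width"])
go([*hook(2,-.036),.134],91.2)
E
```

```text
[ 0.49242768 -0.24600201  0.13901413] [ 0.44259357  0.29029021 -4.83514803] 0.019373014328788497
[ 0.49263062 -0.24626229  0.1392925 ] [-0.62630893  0.26763508 -4.91745244] 0.01971092733749624
go [-0.09 -0.05  0.53] [-0.  0. -0.] alt [-0.  0. -0.]  q [-0.67  0.57  1.71  0.    0.86  0.88]
```

>>> apply_moves --pt "0 0 0.1 0 0 0 0" --pt "0 0 0.2 0 0 0 0" --pt "0 0 0.3 0 0 0 0" --pt "0 0 0.3 0 0 0 0" --pt "0 0 0.3 0 0 0 0"

```text
time: 26.93
position: [0.4928, -0.2467, 0.1368]
tool_rot: [1.0, 0.01, 0.0, 0.0]
ft_force: [0.0, -0.6, -2.4]
grip_width: 0.0198
```

>>> apply_moves --pt "0 0 0.1 0 0 0 0" --pt "0 0 0.1 0 0 0 0" --pt "0 0 0.1 0 0 0 0" --pt "0 0 0.1 0 0 0 0" --pt "0 0 0.1 0 0 0 0"

```text
time: 27.35
position: [0.4929, -0.2467, 0.1365]
tool_rot: [1.0, 0.01, 0.0, 0.0]
ft_force: [-1.3, 1.4, 5.2]
grip_width: 0.0193
```

>>> apply_moves --pt "0 0 0 0 0 0 0.29" --pt "0 0 0 0 0 0 0.29" --pt "0 0 0 0 0 0 0.29" --pt "0 0 0 0 0 0 0.29" --pt "0 0 0 0 0 0 0.29"

```text
time: 27.77
position: [0.4927, -0.2468, 0.1354]
tool_rot: [1.0, 0.01, 0.0, 0.0]
ft_force: [0.7, 0.3, 0.1]
grip_width: 0.0249
```

>>> apply_moves --pt "0 0 -0.5 0 0 0 0.29" --pt "0 0 -1.5 0 0 0 0.29" --pt "0 0 -4 0 0 0 0.29" --pt "0 0 -8 0 0 0 0.4" --pt "0 0 -11 0 0 0 0.5"

```text
time: 28.18
position: [0.4929, -0.2468, 0.2482]
tool_rot: [1.0, 0.01, 0.001, 0.0]
ft_force: [0.8, -0.0, 0.6]
grip_width: 0.0318
```

```bash
python3 - <<'E'
from h import *
for k in range(3): shot("wrist","w7.png")
o=robot.get_obs(); print(o["position"],o["ft_force"],o["grip_width"])
go([*slot(3),.245],-11)
E
```

```text
[ 0.49434914 -0.24779007  0.24937342] [ 0.92256699  0.90614667 -0.84120135] 0.04040944844358628
go [  8.84 -27.05   0.35] [  0.5  -0.1 -77.8] alt [-1.000e-01 -5.000e-01  1.022e+02]  q [-0.67  0.42  1.61  0.    1.1   0.88]
```

View pics/w7.png

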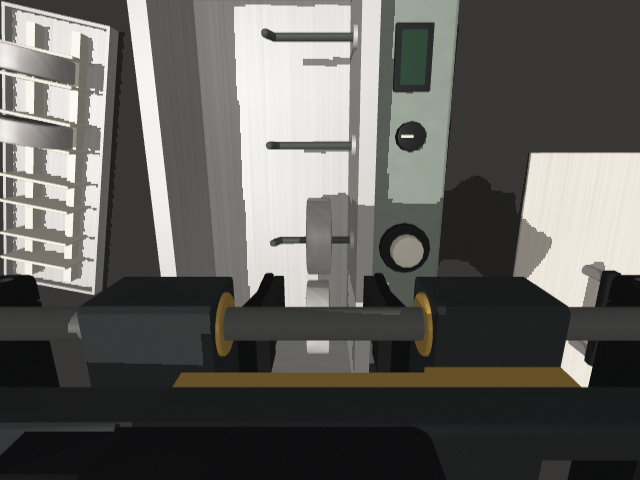

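Die 2 hangs on hook 2. Now slot 3 to hook 3.

>>> apply_moves --pt "1 -2.8 0 0 0 0 0.5" --pt "2 -5.6 0 0 0 0 0.5" --pt "3 -8.4 0 0 0 0 0.5" --pt "4 -11.2 0 0 0 0 0.5" --pt "4.6 -13.5 0 0 0 0 0.5"

```text
time: 28.75
position: [0.5356, -0.1086, 0.2446]
tool_rot: [1.0, 0.01, -0.001, -0.001]
ft_force: [0.1, -0.6, 0.3]
grip_width: 0.0438
```

>>> apply_moves --pt "1 -2.8 0 0 0 -6 0.5" --pt "2 -5.6 0 0 0 -12 0.5" --pt "3 -8.4 0 0 0 -18 0.5" --pt "4 -11.2 0 0 0 -24 0.5" --pt "4.6 -13.5 0 0 0 -30 0.5"

```text
time: 29.17
position: [0.579, 0.0273, 0.2445]
tool_rot: [0.962, 0.271, -0.001, -0.001]
ft_force: [0.6, -0.6, 0.7]
grip_width: 0.0436
```

>>> apply_moves --pt "0 0 0 0 0 -6 0.5" --pt "0 0 0 0 0 -12 0.5" --pt "0 0 0 0 0 -18 0.5" --pt "0 0 0 0 0 -24 0.5" --pt "0 0 0 0 0 -30 0.5"

```text
time: 29.58
position: [0.5782, 0.0255, 0.2444]
tool_rot: [0.86, 0.511, -0.001, -0.001]
ft_force: [0.5, 0.3, -0.5]
grip_width: 0.0438
```

>>> apply_moves --pt "0 0 0 0 0 -6 0.5" --pt "0 0 0 0 0 -12 0.5" --pt "0 0 0 0 0 -17.8 0.5" --pt "0 0 0 0 0 -17.8 0.5" --pt "0 0 0 0 0 -17.8 0.5"

```text
time: 30.0
position: [0.5785, 0.0253, 0.2447]
tool_rot: [0.773, 0.635, -0.001, -0.001]
ft_force: [0.1, -0.4, 0.2]
grip_width: 0.0432
```

>>> apply_moves --pt "0 0 3 0 0 0 0.5" --pt "0 0 6 0 0 0 0.5" --pt "0 0 9 0 0 0 0.5" --pt "0 0 11 0 0 0 0.5" --pt "0 0 13 0 0 0 0.5"

```text
time: 30.42
position: [0.5783, 0.0253, 0.1137]
tool_rot: [0.773, 0.635, -0.001, -0.001]
ft_force: [-0.3, 0.2, -0.3]
grip_width: 0.0433
```

```bash
python3 - <<'E'
from h import *
for k in range(4): shot("wrist")
o=robot.get_obs(); print(o["position"],o["grip_width"]); go([*slot(3),.0840],-11)
im,p=shot("wrist"); print(proj(p,[*slot(3),.0785])); g=cv2.cvtColor(im,cv2.COLOR_BGR2GRAY);r=g[250,270:380];print(np.where(r<215)[0]+270)
E
```

```text
[0.57908067 0.02521789 0.11536746] 0.044049410969091665
go [-0.11 -0.16  3.14] [-0.1 -0.  -0.1] alt [-0.000e+00  1.000e-01  1.799e+02]  q [-0.15  0.64  1.65  0.    0.85  0.04]
[319.43638268 282.94927472]
[294 297 333 334 339]
```

>>> apply_moves --pt "-0.1 -0.2 0 0 0 0 0.5" --pt "-0.1 -0.2 1 0 0 0 0.5" --pt "-0.1 -0.2 2 0 0 0 0.5" --pt "-0.1 -0.2 3.1 0 0 0 0.5" --pt "-0.1 -0.2 3.1 0 0 0 0.5"

```text
time: 31.08
position: [0.5753, 0.0248, 0.0822]
tool_rot: [0.772, 0.636, -0.002, -0.002]
ft_force: [0.3, 0.1, -0.1]
grip_width: 0.0437
```

>>> apply_moves --pt "0 0 0 0 0 0 0" --pt "0 0 0 0 0 0 0" --pt "0 0 0 0 0 0 0" --pt "0 0 0 0 0 0 0" --pt "0 0 0 0 0 0 0"

```text
time: 31.5
position: [0.5769, 0.0247, 0.0848]
tool_rot: [0.772, 0.636, -0.0, -0.0]
ft_force: [-0.6, -0.6, 0.3]
grip_width: 0.0196
```

>>> apply_moves --pt "0 0 0 0 0 0 0" --pt "0 0 -0.5 0 0 0 0" --pt "0 0 -2 0 0 0 0" --pt "0 0 -4 0 0 0 0" --pt "0 0 -6 0 0 0 0"

```text
time: 31.92
position: [0.576, 0.0247, 0.1442]
tool_rot: [0.772, 0.636, -0.001, -0.001]
ft_force: [1.0, 0.3, -3.8]
grip_width: 0.0194
```

>>> apply_moves --pt "0 0 -3 0 0 0 0" --pt "0 0 -6 0 0 0 0" --pt "0 0 -9 0 0 0 0" --pt "0 0 -11.5 0 0 0 0" --pt "0 0 -11.5 0 0 0 0"

```text
time: 32.33
position: [0.58, 0.0243, 0.2649]
tool_rot: [0.772, 0.636, 0.004, 0.004]
ft_force: [1.6, 0.2, -3.7]
grip_width: 0.0194
```

```bash
python3 - <<'E'
from h import *
for k in range(5): shot("wrist")
o=robot.get_obs(); print(o["position"],o["ft_force"],o["grip_width"]); go([*hook(3,.022),.257],91.2)
E
```

```text
[0.57518714 0.02481378 0.2569628 ] [ 1.04045426 -0.67150368 -4.40783951] 0.019259229525436957
go [-2.088e+01  3.190e+00 -2.000e-02] [-0.3  0.2 77.8] alt [-0.3  0.2 77.8]  q [-0.15  0.45  1.54 -0.    1.16  0.04]
```

>>> apply_moves --pt "-3 0.6 0 0 0 0 0" --pt "-6 1.2 0 0 0 0 0" --pt "-9 1.8 0 0 0 0 0" --pt "-12 2.4 0 0 0 0 0" --pt "-15 3.1 0 0 0 0 0"

```text
time: 33.0
position: [0.5773, -0.1293, 0.257]
tool_rot: [0.772, 0.636, -0.001, -0.002]
ft_force: [1.5, -0.0, -3.8]
grip_width: 0.0196
```

>>> apply_moves --pt "-2 0 0 0 0 6 0" --pt "-4 0 0 0 0 12 0" --pt "-5.9 0 0 0 0 18 0" --pt "-5.9 0 0 0 0 24 0" --pt "-5.9 0 0 0 0 30 0"

```text
time: 33.42
position: [0.5661, -0.1875, 0.2568]
tool_rot: [0.912, 0.411, -0.001, -0.002]
ft_force: [-0.1, 0.2, -4.1]
grip_width: 0.0197
```

>>> apply_moves --pt "0 0 0 0 0 6 0" --pt "0 0 0 0 0 12 0" --pt "0 0 0 0 0 18 0" --pt "0 0 0 0 0 24 0" --pt "0 0 0 0 0 30 0"

```text
time: 33.83
position: [0.5663, -0.186, 0.2569]
tool_rot: [0.987, 0.162, -0.002, -0.002]
ft_force: [-0.4, -0.6, -3.9]
grip_width: 0.0192
```

>>> apply_moves --pt "0 0 0 0 0 6 0" --pt "0 0 0 0 0 12 0" --pt "0 0 0 0 0 17.8 0" --pt "0 0 0 0 0 17.8 0" --pt "0 0 0 0 0 17.8 0"

```text
time: 34.25
position: [0.5666, -0.186, 0.2576]
tool_rot: [1.0, 0.011, -0.002, -0.001]
ft_force: [0.1, -0.0, -4.6]
grip_width: 0.0193
```

```bash
python3 - <<'E'
from h import *
for k in range(3): shot("wrist")
im,p=shot("wrist"); tips(p,im,(3,4))
o=robot.get_obs(); print(o["position"],o["ft_force"],o["grip_width"]); go([*hook(3,.022),.152],91.2)
E
```

```text
3 pred [350. 235.] obs left end [(np.int64(347), np.int64(234))]
4 pred [352. 138.] obs left end [(np.int64(349), np.int64(138))]
[ 0.56722306 -0.18635478  0.25896054] [-0.01249501  0.01674917 -4.72870131] 0.01970139762666641
go [-6.00e-02 -1.00e-02  1.07e+01] [-0.   0.1  0. ] alt [-0.   0.1  0. ]  q [-0.5   0.47  1.48  0.    1.19  1.04]
```

>>> apply_moves --pt "0 0 3 0 0 0 0" --pt "0 0 6 0 0 0 0" --pt "0 0 8 0 0 0 0" --pt "0 0 9.7 0 0 0 0" --pt "0 0 10.7 0 0 0 0"

```text
time: 34.87
position: [0.5664, -0.1859, 0.1503]
tool_rot: [1.0, 0.01, -0.002, -0.001]
ft_force: [1.0, 0.6, -4.4]
grip_width: 0.0194
```

>>> apply_moves --pt "0 0 0 0 0 0 0" --pt "0 0 0 0 0 0 0" --pt "0 0.8 0 0 0 0 0" --pt "0 1.6 0 0 0 0 0" --pt "0 2.4 0 0 0 0 0"

```text
time: 35.28
position: [0.5689, -0.212, 0.1541]
tool_rot: [1.0, 0.01, 0.001, 0.001]
ft_force: [0.1, -0.0, -4.2]
grip_width: 0.0195
```

>>> apply_moves --pt "0 1 0 0 0 0 0" --pt "0 2 0 0 0 0 0" --pt "0 3 0 0 0 0 0" --pt "0 3.4 0 0 0 0 0" --pt "0 3.4 0 0 0 0 0"

```text
time: 35.7
position: [0.5687, -0.2463, 0.1526]
tool_rot: [1.0, 0.009, 0.0, 0.0]
ft_force: [-0.3, 0.1, -4.0]
grip_width: 0.0193
```

>>> apply_moves --pt "0 0 0.4 0 0 0 0" --pt "0 0 0.8 0 0 0 0" --pt "0 0 1.2 0 0 0 0" --pt "0 0 1.4 0 0 0 0" --pt "0 0 1.4 0 0 0 0"

```text
time: 36.12
position: [0.5681, -0.2436, 0.1375]
tool_rot: [1.0, 0.01, -0.001, -0.001]
ft_force: [0.3, -0.4, -4.3]
grip_width: 0.0191
```

>>> apply_moves --pt "0 0 0.1 0 0 0 0" --pt "0 0 0.2 0 0 0 0" --pt "0 0 0.2 0 0 0 0" --pt "0 0 0.2 0 0 0 0" --pt "0 0 0.2 0 0 0 0"

```text
time: 36.53
position: [0.5687, -0.2445, 0.1367]
tool_rot: [1.0, 0.01, 0.0, 0.0]
ft_force: [-0.2, 0.3, -5.4]
grip_width: 0.0194
```

>>> apply_moves --pt "0 0 0.1 0 0 0 0" --pt "0 0 0.2 0 0 0 0" --pt "0 0 0.2 0 0 0 0" --pt "0 0 0.2 0 0 0 0" --pt "0 0 0.2 0 0 0 0"

```text
time: 36.95
position: [0.5688, -0.2446, 0.1348]
tool_rot: [1.0, 0.01, 0.0, 0.0]
ft_force: [1.0, 0.5, -3.0]
grip_width: 0.0195
```

Almost in contact, so another 1 mm, then release.

>>> apply_moves --pt "0 0 0.1 0 0 0 0" --pt "0 0 0.1 0 0 0 0" --pt "0 0 0.1 0 0 0 0" --pt "0 0 0.1 0 0 0 0" --pt "0 0 0.1 0 0 0 0"

```text
time: 37.37
position: [0.5688, -0.2446, 0.1345]
tool_rot: [1.0, 0.01, 0.0, 0.0]
ft_force: [-1.7, 1.6, 5.0]
grip_width: 0.0197
```

>>> apply_moves --pt "0 0 0 0 0 0 0.29" --pt "0 0 0 0 0 0 0.29" --pt "0 0 0 0 0 0 0.29" --pt "0 0 0 0 0 0 0.29" --pt "0 0 0 0 0 0 0.29"

```text
time: 37.78
position: [0.5687, -0.2445, 0.1333]
tool_rot: [1.0, 0.01, -0.0, -0.0]
ft_force: [-0.1, -0.1, 0.2]
grip_width: 0.0251
```

>>> apply_moves --pt "0 0 -0.5 0 0 0 0.29" --pt "0 0 -1.5 0 0 0 0.29" --pt "0 0 -4 0 0 0 0.29" --pt "0 0 -8 0 0 0 0.4" --pt "0 0 -11 0 0 0 0.5"

```text
time: 38.2
position: [0.569, -0.2447, 0.2463]
tool_rot: [1.0, 0.01, 0.001, 0.0]
ft_force: [0.4, -0.2, -0.3]
grip_width: 0.0323
```

```bash
python3 - <<'E'
from h import *
for k in range(4): shot("wrist","w8.png")
o=robot.get_obs(); print(o["position"],o["ft_force"],o["grip_width"])
go([*slot(4),.245],-11)
E
```

```text
[ 0.56910727 -0.24475813  0.24555837] [ 0.10235763  0.3223563  -0.83940615] 0.04151849920147508
go [ 7.230e+00 -2.564e+01  2.000e-02] [  0.2  -0.1 -77.8] alt [-1.000e-01 -2.000e-01  1.022e+02]  q [-0.59  0.51  1.45 -0.    1.18  0.96]
```

>>> apply_moves --pt "0.8 -2.8 0 0 0 0 0.5" --pt "1.6 -5.6 0 0 0 0 0.5" --pt "2.4 -8.4 0 0 0 0 0.5" --pt "3.2 -11.2 0 0 0 0 0.5" --pt "3.6 -12.8 0 0 0 0 0.5"

```text
time: 38.82
position: [0.6012, -0.1124, 0.2418]
tool_rot: [1.0, 0.011, -0.002, -0.001]
ft_force: [0.1, 0.5, -0.1]
grip_width: 0.0438
```

>>> apply_moves --pt "0.8 -2.8 0 0 0 -6 0.5" --pt "1.6 -5.6 0 0 0 -12 0.5" --pt "2.4 -8.4 0 0 0 -18 0.5" --pt "3.2 -11.2 0 0 0 -24 0.5" --pt "3.6 -12.8 0 0 0 -30 0.5"

```text
time: 39.23
position: [0.6347, 0.0162, 0.2417]
tool_rot: [0.962, 0.272, -0.001, -0.001]
ft_force: [-0.0, -0.1, 0.8]
grip_width: 0.0433
```

>>> apply_moves --pt "0 0 0 0 0 -6 0.5" --pt "0 0 0 0 0 -12 0.5" --pt "0 0 0 0 0 -18 0.5" --pt "0 0 0 0 0 -24 0.5" --pt "0 0 0 0 0 -30 0.5"

```text
time: 39.65
position: [0.6342, 0.0133, 0.2416]
tool_rot: [0.86, 0.511, -0.002, -0.001]
ft_force: [-0.0, 0.0, 0.9]
grip_width: 0.0434
```

>>> apply_moves --pt "0 0 0 0 0 -6 0.5" --pt "0 0 0 0 0 -12 0.5" --pt "0 0 0 0 0 -17.8 0.5" --pt "0 0 0 0 0 -17.8 0.5" --pt "0 0 0 0 0 -17.8 0.5"

```text
time: 40.07
position: [0.6345, 0.0131, 0.2421]
tool_rot: [0.773, 0.635, -0.001, -0.001]
ft_force: [-1.5, -0.4, 0.7]
grip_width: 0.0437
```

>>> apply_moves --pt "0 0 3 0 0 0 0.5" --pt "0 0 6 0 0 0 0.5" --pt "0 0 9 0 0 0 0.5" --pt "0 0 11 0 0 0 0.5" --pt "0 0 13 0 0 0 0.5"

```text
time: 40.48
position: [0.6342, 0.0131, 0.1112]
tool_rot: [0.773, 0.635, -0.001, -0.001]
ft_force: [-0.1, -0.0, -0.2]
grip_width: 0.0433
```

```bash
python3 - <<'E'
from h import *
for k in range(4): shot("wrist")
o=robot.get_obs(); print(o["position"],o["grip_width"]); go([*slot(4),.0840],-11)
im,p=shot("wrist"); print(proj(p,[*slot(4),.0785])); g=cv2.cvtColor(im,cv2.COLOR_BGR2GRAY);r=g[250,270:380];print(np.where(r<215)[0]+270)
E
```

```text
[0.63521205 0.01295491 0.11317792] 0.04348755186751619
go [0.03 0.1  2.92] [-0.1  0.  -0.1] alt [0.000e+00 1.000e-01 1.799e+02]  q [-0.16  0.7   1.51  0.    0.94  0.04]
[324.18332945 281.95805955]
[302 338 339]
```

>>> apply_moves --pt "0 0.1 0 0 0 0 0.5" --pt "0 0.1 1 0 0 0 0.5" --pt "0 0.1 2 0 0 0 0.5" --pt "0 0.1 2.8 0 0 0 0.5" --pt "0 0.1 2.8 0 0 0 0.5"

```text
time: 41.15
position: [0.6347, 0.013, 0.0833]
tool_rot: [0.772, 0.636, -0.001, -0.002]
ft_force: [0.2, -0.5, 0.1]
grip_width: 0.0437
```

>>> apply_moves --pt "0 0 0 0 0 0 0" --pt "0 0 0 0 0 0 0" --pt "0 0 0 0 0 0 0" --pt "0 0 0 0 0 0 0" --pt "0 0 0 0 0 0 0"

```text
time: 41.57
position: [0.6363, 0.0128, 0.0859]
tool_rot: [0.772, 0.636, -0.0, -0.0]
ft_force: [-0.4, 1.0, -0.3]
grip_width: 0.0196
```

>>> apply_moves --pt "0 0 0 0 0 0 0" --pt "0 0 -0.5 0 0 0 0" --pt "0 0 -2 0 0 0 0" --pt "0 0 -4 0 0 0 0" --pt "0 0 -6 0 0 0 0"

```text
time: 41.98
position: [0.6354, 0.0128, 0.1451]
tool_rot: [0.772, 0.636, -0.001, -0.001]
ft_force: [0.7, 0.7, -3.5]
grip_width: 0.0193
```

>>> apply_moves --pt "0 0 -3 0 0 0 0" --pt "0 0 -6 0 0 0 0" --pt "0 0 -9 0 0 0 0" --pt "0 0 -11.5 0 0 0 0" --pt "0 0 -11.5 0 0 0 0"

```text
time: 42.4
position: [0.6395, 0.0124, 0.2665]
tool_rot: [0.772, 0.636, 0.004, 0.004]
ft_force: [1.8, 0.9, -2.9]
grip_width: 0.0195
```

```bash
python3 - <<'E'
from h import *
for k in range(6): shot("wrist")
o=robot.get_obs(); print(o["position"],o["ft_force"],o["grip_width"]); go([*hook(4,.022),.257],91.2)
E
```

```text
[0.63479756 0.01293615 0.25763846] [-0.01918453  0.17310573 -3.99352591] 0.019643722257712236
go [-19.24   4.54   0.04] [-0.3  0.2 77.7] alt [-0.3  0.2 77.7]  q [-0.16  0.53  1.38 -0.    1.24  0.04]
```

>>> apply_moves --pt "-3 0.8 0 0 0 0 0" --pt "-6 1.6 0 0 0 0 0" --pt "-9 2.4 0 0 0 0 0" --pt "-12 3.2 0 0 0 0 0" --pt "-15 4.4 0 0 0 0 0"

```text
time: 43.12
position: [0.6493, -0.1436, 0.2582]
tool_rot: [0.772, 0.636, -0.001, -0.002]
ft_force: [-0.3, 0.1, -4.3]
grip_width: 0.0193
```

>>> apply_moves --pt "-2 0 0 0 0 6 0" --pt "-4 0 0 0 0 12 0" --pt "-4.3 0 0 0 0 18 0" --pt "-4.3 0 0 0 0 24 0" --pt "-4.3 0 0 0 0 30 0"

```text
time: 43.53
position: [0.6416, -0.1857, 0.258]
tool_rot: [0.912, 0.411, -0.001, -0.002]
ft_force: [0.3, 0.9, -4.3]
grip_width: 0.0191
```

>>> apply_moves --pt "0 0 0 0 0 6 0" --pt "0 0 0 0 0 12 0" --pt "0 0 0 0 0 18 0" --pt "0 0 0 0 0 24 0" --pt "0 0 0 0 0 30 0"

```text
time: 43.95
position: [0.6418, -0.1848, 0.2581]
tool_rot: [0.987, 0.162, -0.002, -0.001]
ft_force: [-0.1, -0.1, -5.4]
grip_width: 0.0195
```

>>> apply_moves --pt "0 0 0 0 0 6 0" --pt "0 0 0 0 0 12 0" --pt "0 0 0 0 0 17.8 0" --pt "0 0 0 0 0 17.8 0" --pt "0 0 0 0 0 17.8 0"

```text
time: 44.37
position: [0.642, -0.1848, 0.2587]
tool_rot: [1.0, 0.011, -0.001, -0.001]
ft_force: [-0.6, -0.1, -4.2]
grip_width: 0.0197
```

```bash
python3 - <<'E'
from h import *
for k in range(3): shot("wrist")
im,p=shot("wrist"); tips(p,im,(4,))
o=robot.get_obs(); print(o["position"],o["ft_force"],o["grip_width"]); go([*hook(4,.022),.152],91.2)
E
```

```text
4 pred [350. 234.] obs left end [(np.int64(346), np.int64(233))]
[ 0.64248568 -0.18500708  0.26001719] [ 0.42732447  0.03861375 -3.93164094] 0.019206796318632306
go [ 1.00e-02 -3.00e-02  1.08e+01] [-0.  0.  0.] alt [-0.  0.  0.]  q [-0.45  0.57  1.29 -0.    1.28  1.1 ]
```

>>> apply_moves --pt "0 0 3 0 0 0 0" --pt "0 0 6 0 0 0 0" --pt "0 0 8 0 0 0 0" --pt "0 0 9.7 0 0 0 0" --pt "0 0 10.7 0 0 0 0"

```text
time: 44.98
position: [0.6414, -0.1845, 0.1509]
tool_rot: [1.0, 0.01, -0.002, -0.001]
ft_force: [0.5, -0.7, -5.2]
grip_width: 0.0193
```

>>> apply_moves --pt "0 0 0 0 0 0 0" --pt "0 0 0 0 0 0 0" --pt "0 0.8 0 0 0 0 0" --pt "0 1.6 0 0 0 0 0" --pt "0 2.4 0 0 0 0 0"

```text
time: 45.4
position: [0.6441, -0.2106, 0.1553]
tool_rot: [1.0, 0.01, 0.001, 0.001]
ft_force: [0.2, -0.5, -3.7]
grip_width: 0.0191
```

>>> apply_moves --pt "0 1 0 0 0 0 0" --pt "0 2 0 0 0 0 0" --pt "0 3 0 0 0 0 0" --pt "0 3.4 0 0 0 0 0" --pt "0 3.4 0 0 0 0 0"

```text
time: 45.82
position: [0.6438, -0.2451, 0.1536]
tool_rot: [1.0, 0.009, 0.0, 0.0]
ft_force: [0.0, -1.1, -3.4]
grip_width: 0.0193
```

>>> apply_moves --pt "0 0 0.4 0 0 0 0" --pt "0 0 0.8 0 0 0 0" --pt "0 0 1.2 0 0 0 0" --pt "0 0 1.4 0 0 0 0" --pt "0 0 1.4 0 0 0 0"

```text
time: 46.23
position: [0.6432, -0.2422, 0.1384]
tool_rot: [1.0, 0.01, -0.001, -0.001]
ft_force: [1.2, 1.7, -4.1]
grip_width: 0.0196
```

>>> apply_moves --pt "0 0 0.1 0 0 0 0" --pt "0 0 0.2 0 0 0 0" --pt "0 0 0.3 0 0 0 0" --pt "0 0 0.3 0 0 0 0" --pt "0 0 0.3 0 0 0 0"

```text
time: 46.65
position: [0.6438, -0.2431, 0.1366]
tool_rot: [1.0, 0.01, 0.0, 0.0]
ft_force: [0.3, -0.8, -4.4]
grip_width: 0.0194
```

>>> apply_moves --pt "0 0 0.1 0 0 0 0" --pt "0 0 0.2 0 0 0 0" --pt "0 0 0.2 0 0 0 0" --pt "0 0 0.2 0 0 0 0" --pt "0 0 0.2 0 0 0 0"

```text
time: 47.07
position: [0.6441, -0.2432, 0.1356]
tool_rot: [1.0, 0.01, 0.0, 0.0]
ft_force: [-1.8, 1.4, 4.2]
grip_width: 0.0196
```

Contact, so I release, rise and re-measure the cover, which may have been knocked aside.

>>> apply_moves --pt "0 0 0 0 0 0 0.29" --pt "0 0 0 0 0 0 0.29" --pt "0 0 0 0 0 0 0.29" --pt "0 0 0 0 0 0 0.29" --pt "0 0 0 0 0 0 0.29"

```text
time: 47.48
position: [0.6439, -0.2432, 0.1342]
tool_rot: [1.0, 0.01, -0.0, -0.0]
ft_force: [-0.2, 0.0, -0.9]
grip_width: 0.0249
```

>>> apply_moves --pt "0 0 -0.5 0 0 0 0.29" --pt "0 0 -1.5 0 0 0 0.29" --pt "0 0 -4 0 0 0 0.29" --pt "0 0 -8 0 0 0 0.4" --pt "0 0 -12 0 0 0 0.5"

```text
time: 47.9
position: [0.6431, -0.2427, 0.2553]
tool_rot: [1.0, 0.01, -0.001, -0.001]
ft_force: [0.7, -0.5, 0.5]
grip_width: 0.0321
```

>>> apply_moves --pt "-2 1 -2 0 0 0 0.5" --pt "-5 3 -4 0 0 0 0.5" --pt "-8 5 -4 0 0 0 0.5" --pt "-11 7 -4 0 0 0 0.5" --pt "-13 9 -4 0 0 0 0.5"

```text
time: 48.32
position: [0.5134, -0.3362, 0.2966]
tool_rot: [1.0, 0.01, 0.0, 0.001]
ft_force: [-0.9, 0.0, -1.1]
grip_width: 0.0432
```

```bash
python3 - <<'E'
from h import *
for n in ("top","scene","wrist"): shot(n,n+"9.png")
for n in ("top","wrist"):
    im,p=shot(n); hsv=cv2.cvtColor(im,cv2.COLOR_BGR2HSV)
    m=((hsv[...,2]>150)&(hsv[...,1]<45)).astype(np.uint8)
    for b in blob(m,(530,60,640,470),1500)[:3]: print(n,yawrect(p,b,.013),cv2.boundingRect(b))
a=cv2.imread("pics/top9.png")[170:480,380:640];b=cv2.imread("pics/wrist9.png")
cv2.imwrite("pics/c9.png",np.hstack([cv2.resize(a,(400,477)),cv2.resize(b[:,:],(400,477))]))
o=robot.get_obs(); print(o["position"])
E
```

```text
wrist [ 490.8 -606.1  156.4   53.4    1.8] (530, 165, 46, 125)
[ 0.51604216 -0.33568619  0.29537678]
```

View pics/c9.png

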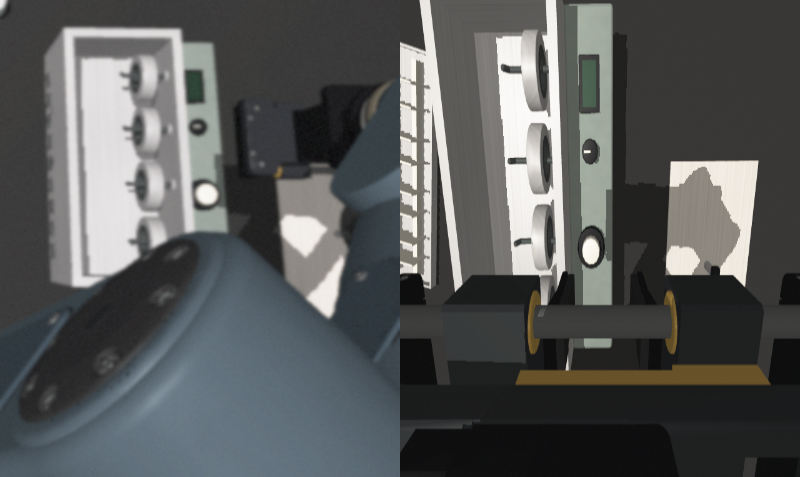

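All four dies hang on their own hooks, and the cover lies at the right. I'll move above it and locate the handle.

>>> apply_moves --pt "-3 3 0 0 0 0 0.5" --pt "-6 6 0 0 0 0 0.5" --pt "-9 9 0 0 0 0 0.5" --pt "-11 12 0 0 0 0 0.5" --pt "-13 14 0 0 0 0 0.5"

```text
time: 48.98
position: [0.3885, -0.4804, 0.2948]
tool_rot: [1.0, 0.011, 0.0, 0.001]
ft_force: [1.2, -0.6, 0.6]
grip_width: 0.0435
```

>>> apply_moves --pt "-1 2 0 0 0 0 0.5" --pt "-2 4 0 0 0 0 0.5" --pt "-3 6.5 0 0 0 0 0.5" --pt "-3 6.5 0 0 0 0 0.5" --pt "-3 6.5 0 0 0 0 0.5"

```text
time: 49.4
position: [0.3605, -0.5444, 0.2942]
tool_rot: [1.0, 0.01, 0.0, -0.0]
ft_force: [0.4, 0.1, -0.2]
grip_width: 0.043
```

```bash
python3 - <<'E'
from h import *
for k in range(3): shot("wrist")
im,p=shot("wrist","w10.png"); o=robot.get_obs(); print(o["position"])
dark=(im.max(2)<45).astype(np.uint8); print("pred",proj(p,[.3688,-.545,.053]),proj(p,[.3688+.055,-.545,.053]),proj(p,[.3688-.055,-.545,.053]))
for b in blob(dark,(240,60,420,306),100)[:4]: print(cv2.boundingRect(b),yawrect(p,b,.053))
hsv=cv2.cvtColor(im,cv2.COLOR_BGR2HSV)
# cover far edge and sides
m=((hsv[...,2]>95)&(hsv[...,1]<60)).astype(np.uint8)
for b in blob(m,(150,0,520,300),1500)[:3]: print("cover",cv2.boundingRect(b),yawrect(p,b,.013))
E
```

```text
[ 0.36100985 -0.54242778  0.29454397]
pred [326.24373337 204.8586219 ] [327.5388989  152.71227037] [325.04079244 253.29179798]
(368, 179, 52, 127) [ 325.3 -624.7  146.1   59.4    1.3]
(240, 211, 40, 95) [ 304.5 -468.5  111.6   45.9    1.3]
(328, 129, 13, 102) [ 394.3 -552.6  106.7   12.7    1.5]
cover (256, 11, 157, 289) [ 403.7 -552.1  327.4  164.5    1.3]
```

View pics/w10.png

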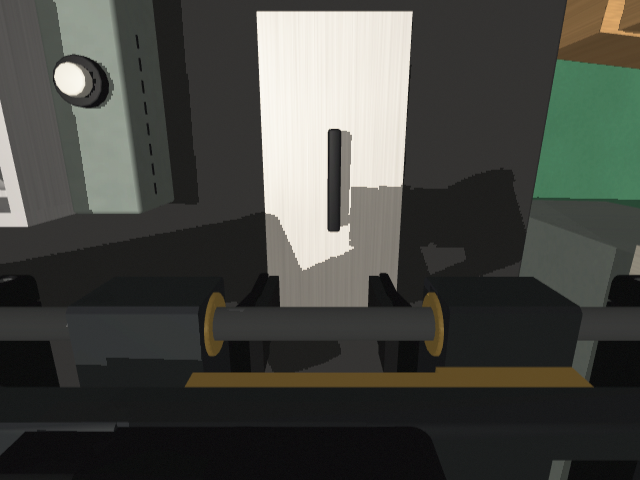

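The cover has been knocked: its handle (pixels (328–341, 129–231)) is now at about (0.394, −0.553), with yaw essentially unchanged.

```bash
python3 -c "
from h import *
go([.394,-.5525,.0457],91.3)"
```

```text
go [ 3.27  1.1  24.88] [-0. -0. -0.] alt [-0. -0. -0.]  q [-1.15  0.51  1.3   0.    1.33  0.39]
```

>>> apply_moves --pt "3.3 1 0 0 0 0 0.6" --pt "3.3 1 4 0 0 0 0.6" --pt "3.3 1 8 0 0 0 0.6" --pt "3.3 1 12 0 0 0 0.6" --pt "3.3 1 16 0 0 0 0.6"

```text
time: 50.02
position: [0.3943, -0.552, 0.1337]
tool_rot: [1.0, 0.011, 0.0, 0.001]
ft_force: [0.7, -0.6, -0.1]
grip_width: 0.052
```

>>> apply_moves --pt "0 0 3 0 0 0 0.6" --pt "0 0 5 0 0 0 0.6" --pt "0 0 7 0 0 0 0.6" --pt "0 0 8.3 0 0 0 0.6" --pt "0 0 8.8 0 0 0 0.6"

```text
time: 50.43
position: [0.3931, -0.5512, 0.0444]
tool_rot: [1.0, 0.011, -0.001, -0.002]
ft_force: [-0.4, -0.9, 1.0]
grip_width: 0.0521
```

>>> apply_moves --pt "0 0 0 0 0 0 0" --pt "0 0 0 0 0 0 0" --pt "0 0 0 0 0 0 0" --pt "0 0 0 0 0 0 0" --pt "0 0 0 0 0 0 0"

```text
time: 50.85
position: [0.3934, -0.5539, 0.0479]
tool_rot: [1.0, 0.01, 0.001, 0.001]
ft_force: [-0.7, -0.4, -0.4]
grip_width: 0.0269
```

>>> apply_moves --pt "0 0 0 0 0 0 0" --pt "0 0 0 0 0 0 0" --pt "0 0 0 0 0 0 0" --pt "0 0 0 0 0 0 0" --pt "0 0 0 0 0 0 0"

```text
time: 51.27
position: [0.393, -0.5526, 0.0472]
tool_rot: [1.0, 0.01, -0.0, -0.001]
ft_force: [-0.9, 3.0, 5.9]
grip_width: 0.0131
```

```bash
python3 - <<'E'
from h import *
im,p=shot("wrist");o=robot.get_obs(); print(o["position"],o["ft_force"],o["grip_width"])
# far-edge corners of the cover in this close view
hsv=cv2.cvtColor(im,cv2.COLOR_BGR2HSV); m=((hsv[...,2]>95)&(hsv[...,1]<60)).astype(np.uint8)
b=blob(m,(60,0,600,300),1500)[0]; print("cover",cv2.boundingRect(b),yawrect(p,b,.013))
E
```

```text
[ 0.39302531 -0.55263974  0.04717271] [-0.43916204  4.06894036  5.62679531] 0.013330868722115308
cover (135, 0, 377, 296) [ 455.8 -551.   164.1  138.6  -88.8]
```

>>> apply_moves --pt "0 0 -1 0 0 0 0" --pt "0 0 -3 0 0 0 0" --pt "0 0 -6 0 0 0 0" --pt "0 0 -9 0 0 0 0" --pt "0 0 -12 0 0 0 0"

```text
time: 51.73
position: [0.3922, -0.5523, 0.1658]
tool_rot: [1.0, 0.01, -0.001, -0.002]
ft_force: [-0.2, -0.8, -6.8]
grip_width: 0.0133
```

>>> apply_moves --pt "0 0 -3 0 0 0 0" --pt "0 0 -6 0 0 0 0" --pt "0 0 -8 0 0 0 0" --pt "0 0 -8 0 0 0 0" --pt "0 0 -8 0 0 0 0"

```text
time: 52.15
position: [0.3929, -0.5533, 0.2465]
tool_rot: [1.0, 0.01, 0.0, 0.001]
ft_force: [-0.5, 0.4, -7.1]
grip_width: 0.0135
```

```bash
python3 -c "
from h import *
for k in range(3): shot('wrist')
o=robot.get_obs(); print(o['position'],o['ft_force'],o['grip_width'])
go([.530,-.206,.246],91.2)"
```

```text
[ 0.39197401 -0.55145081  0.24308281] [-0.47015324  0.39511504 -6.80962282] 0.013225779972320837
go [ 14.49 -34.26  -0.13] [-0.3  0.2 -0.1] alt [-0.3  0.2 -0.1]  q [-1.12  0.6   1.29 -0.    1.26  0.43]
```

>>> apply_moves --pt "0.8 -2 0 0 0 0 0" --pt "2 -4.6 0 0 0 0 0" --pt "3.2 -7.4 0 0 0 0 0" --pt "4.4 -10.2 0 0 0 0 0" --pt "5.6 -13 0 0 0 0 0"

```text
time: 52.72
position: [0.4458, -0.4199, 0.2438]
tool_rot: [1.0, 0.01, -0.001, -0.002]
ft_force: [0.1, -0.7, -5.8]
grip_width: 0.0137
```

>>> apply_moves --pt "1.2 -2.8 0 0 0 0 0" --pt "2.4 -5.6 0 0 0 0 0" --pt "3.6 -8.4 0 0 0 0 0" --pt "4.8 -11.2 0 0 0 0 0" --pt "5.9 -13.8 0 0 0 0 0"

```text
time: 53.13
position: [0.502, -0.2804, 0.2443]
tool_rot: [1.0, 0.01, -0.002, -0.002]
ft_force: [-0.0, -0.2, -6.5]
grip_width: 0.0137
```

>>> apply_moves --pt "1 -2.6 0 0 0 0 0" --pt "2 -5.2 0 0 0 0 0" --pt "2.9 -7.5 0 0 0 0 0" --pt "2.9 -7.5 0 0 0 0 0" --pt "2.9 -7.5 0 0 0 0 0"

```text
time: 53.55
position: [0.5293, -0.2054, 0.2446]
tool_rot: [1.0, 0.012, -0.002, -0.001]
ft_force: [0.0, -1.1, -7.0]
grip_width: 0.0135
```

>>> apply_moves --pt "0 0 1 0 0 0 0" --pt "0 0 2.5 0 0 0 0" --pt "0 0 4 0 0 0 0" --pt "0 0 4.5 0 0 0 0" --pt "0 0 4.5 0 0 0 0"

```text
time: 53.97
position: [0.5282, -0.2076, 0.1989]
tool_rot: [1.0, 0.009, -0.002, -0.001]
ft_force: [-0.9, 0.8, -6.9]
grip_width: 0.0136
```

```bash
python3 - <<'E'
from h import *
for k in range(4): shot("top")
o=robot.get_obs(); z=o["position"][2]; print(o["position"],o["ft_force"],o["grip_width"])
go([.530,-.206,.1757],91.2)
im,p=shot("top","t11.png"); hsv=cv2.cvtColor(im,cv2.COLOR_BGR2HSV)
m=((hsv[...,2]>190)&(hsv[...,1]<40)).astype(np.uint8)
b=blob(m,(400,170,540,370))[0]; h=z-.0357+.003
print("top cover",yawrect(p,b,h))
w=np.array([ray(p,q[0],h)[:2] for q in b]); print("x extent",w[:,0].min(),w[:,0].max(),"y",w[:,1].min(),w[:,1].max())
im0=cv2.imread("pics/top0.png"); hsv=cv2.cvtColor(im0,cv2.COLOR_BGR2HSV); m=((hsv[...,2]>190)&(hsv[...,1]<40)).astype(np.uint8)
w=np.array([ray(p,q[0],.143)[:2] for q in blob(m,(400,170,520,370))[0]]);print("at start",w[:,0].min(),w[:,0].max(),"y",w[:,1].min(),w[:,1].max())
im,p=shot("scene","s11.png"); hsv=cv2.cvtColor(im,cv2.COLOR_BGR2HSV)
m=((hsv[...,2]>190)&(hsv[...,1]<40)).astype(np.uint8); b=blob(m,(110,200,330,400))[0];w=np.array([ray(p,q[0],h)[:2] for q in b])
print("scene x",w[:,0].min(),w[:,0].max(),"y",w[:,1].min(),w[:,1].max())
im0=cv2.imread("pics/scene0.png"); hsv=cv2.cvtColor(im0,cv2.COLOR_BGR2HSV); m=((hsv[...,2]>190)&(hsv[...,1]<40)).astype(np.uint8)
w=np.array([ray(p,q[0],.143)[:2] for q in blob(m,(110,220,330,400))[0]]);print("at start",w[:,0].min(),w[:,0].max(),"y",w[:,1].min(),w[:,1].max())
E
```

```text
[ 0.53059683 -0.20824997  0.20222483] [-0.46777293 -0.27408114 -7.37861683] 0.0135228198981246
go [-0.06 -0.23  2.65] [ 0.1 -0.1 -0.1] alt [ 0.1 -0.1 -0.1]  q [-0.57  0.5   1.61 -0.    1.02  0.98]
top cover [ 550.6 -205.2  306.6  171.6    0.7]
x extent 0.3974773363450209 0.704863310006157 y -0.2895904738372391 -0.11827103861548204
at start 0.3546471682121177 0.7047865187325486 y -0.2937443006904969 -0.12196683258167222
scene x 0.5148759575193305 0.7091534496736777 y -0.29017274805002247 -0.12365737800881482
at start 0.357614786315795 0.7082367033196962 y -0.2916133527722512 -0.11986499058791389
```

Both cameras put the cover within about 1 mm of its original x, and their y offsets average to about zero. I'll shift slightly and lower.

>>> apply_moves --pt "0 -0.15 0.3 0 0 0 0" --pt "0 -0.15 0.6 0 0 0 0" --pt "0 -0.15 0.9 0 0 0 0" --pt "0 -0.15 1.2 0 0 0 0" --pt "0 -0.15 1.4 0 0 0 0"

```text
time: 54.68
position: [0.5298, -0.2057, 0.187]
tool_rot: [1.0, 0.01, -0.0, -0.0]
ft_force: [-0.1, 1.0, -6.8]
grip_width: 0.0135
```

>>> apply_moves --pt "0 0 0.1 0 0 0 0" --pt "0 0 0.2 0 0 0 0" --pt "0 0 0.3 0 0 0 0" --pt "0 0 0.3 0 0 0 0" --pt "0 0 0.3 0 0 0 0"

```text
time: 55.1
position: [0.5301, -0.2059, 0.1846]
tool_rot: [1.0, 0.01, 0.0, -0.0]
ft_force: [-0.0, -0.8, -6.3]
grip_width: 0.0139
```

The lip is entering with no side force, so I continue.

>>> apply_moves --pt "0 0 0.1 0 0 0 0" --pt "0 0 0.2 0 0 0 0" --pt "0 0 0.3 0 0 0 0" --pt "0 0 0.4 0 0 0 0" --pt "0 0 0.4 0 0 0 0"

```text
time: 55.52
position: [0.5299, -0.2058, 0.1803]
tool_rot: [1.0, 0.01, -0.0, -0.0]
ft_force: [-0.0, -0.2, -5.9]
grip_width: 0.0132
```

>>> apply_moves --pt "0 0 0.1 0 0 0 0" --pt "0 0 0.2 0 0 0 0" --pt "0 0 0.2 0 0 0 0" --pt "0 0 0.2 0 0 0 0" --pt "0 0 0.2 0 0 0 0"

```text
time: 55.93
position: [0.53, -0.2059, 0.1785]
tool_rot: [1.0, 0.01, -0.0, -0.0]
ft_force: [0.1, 0.1, -6.7]
grip_width: 0.0129
```

>>> apply_moves --pt "0 0 0.1 0 0 0 0" --pt "0 0 0.2 0 0 0 0" --pt "0 0 0.2 0 0 0 0" --pt "0 0 0.2 0 0 0 0" --pt "0 0 0.2 0 0 0 0"

```text
time: 56.35
position: [0.5302, -0.206, 0.1772]
tool_rot: [1.0, 0.01, 0.0, 0.0]
ft_force: [-0.8, 0.2, 0.5]
grip_width: 0.0134
```

Seated height reached as the weight transferred. I release, rise and turn 90° so the gripper body clears the handle while pressing.

>>> apply_moves --pt "0 0 0 0 0 0 0.5" --pt "0 0 0 0 0 0 0.5" --pt "0 0 0 0 0 0 0.5" --pt "0 0 0 0 0 0 0.5" --pt "0 0 0 0 0 0 0.5"

```text
time: 56.77
position: [0.5303, -0.206, 0.1767]
tool_rot: [1.0, 0.01, 0.0, 0.0]
ft_force: [-0.3, -0.3, -0.1]
grip_width: 0.038
```

>>> apply_moves --pt "0 0 -1 0 0 0 0.5" --pt "0 0 -3 0 0 0 0.5" --pt "0 0 -6 0 0 0 0.5" --pt "0 0 -9 0 0 0 0.5" --pt "0 0 -12 0 0 0 0.5"

```text
time: 57.18
position: [0.5298, -0.2057, 0.2984]
tool_rot: [1.0, 0.01, 0.0, -0.0]
ft_force: [1.2, -0.9, -0.6]
grip_width: 0.0436
```

>>> apply_moves --pt "-1 0 0 0 0 -6 0" --pt "-2 0 0 0 0 -12 0" --pt "-3 0 0 0 0 -18 0" --pt "-4 0 0 0 0 -24 0" --pt "-4.6 0 0 0 0 -30 0"

```text
time: 57.6
position: [0.4831, -0.2066, 0.2974]
tool_rot: [0.963, 0.271, 0.0, 0.0]
ft_force: [-0.2, -0.4, -0.7]
grip_width: 0.018
```

>>> apply_moves --pt "0 0 0 0 0 -6 0" --pt "0 0 0 0 0 -12 0" --pt "0 0 0 0 0 -18 0" --pt "0 0 0 0 0 -24 0" --pt "0 0 0 0 0 -30 0"

```text
time: 58.02
position: [0.4841, -0.2068, 0.2974]
tool_rot: [0.86, 0.511, 0.0, 0.0]
ft_force: [0.1, 1.0, 0.5]
grip_width: 0.0002
```

>>> apply_moves --pt "0 0 0 0 0 -6 0" --pt "0 0 0 0 0 -12 0" --pt "0 0 0 0 0 -18 0" --pt "0 0 0 0 0 -24 0" --pt "0 0 0 0 0 -30 0"

```text
time: 58.43
position: [0.4841, -0.2068, 0.2974]
tool_rot: [0.698, 0.716, 0.0, 0.0]
ft_force: [0.4, -0.3, -0.1]
grip_width: 0.0006
```

```bash
python3 - <<'E'
from h import *
for k in range(3): shot("wrist")
o=robot.get_obs(); print(o["position"],o["grip_width"]); go([.483,-.323,.16],1.2)
S={}
for n,rc,rb in(("top",(400,170,520,370),(505,285,525,308)),("scene",(110,220,330,400),(145,330,175,360))):
    im,p=shot(n,n+"12.png"); hsv=cv2.cvtColor(im,cv2.COLOR_BGR2HSV); im0=cv2.imread(f"pics/{n}0.png"); h0=cv2.cvtColor(im0,cv2.COLOR_BGR2HSV)
    f=lambda H:((H[...,2]>190)&(H[...,1]<40)).astype(np.uint8)
    for tag,H in(("start",h0),("now",hsv)):
        w=np.array([ray(p,q[0],.143)[:2] for q in blob(f(H),rc)[0]]); print(n,tag,"x",w[:,0].min().round(4),w[:,0].max().round(4),"y",w[:,1].min().round(4),w[:,1].max().round(4))
    bs=blob((h0[...,2]>190).astype(np.uint8),rb)
    for b in bs[:1]: S[n]=yawrect(p,b,.107); print("button",S[n])
a=cv2.imread("pics/top12.png")[150:400,380:640];b=cv2.imread("pics/scene12.png")[200:440,90:340]
cv2.imwrite("pics/c12.png",np.hstack([cv2.resize(a,(400,385)),cv2.resize(b,(400,385))]))
E
```

```text
[ 0.48410915 -0.20684853  0.29718469] 0.0002749946864154531
go [-11.6   -0.33  13.72] [ 0.   0.  -0.2] alt [ 0.000e+00 -1.000e-01  1.798e+02]  q [-0.62  0.33  1.61  0.    1.2  -0.63]
top start x 0.3546 0.7048 y -0.2937 -0.122
top now x 0.3548 0.705 y -0.288 -0.1223
button [ 481.3 -322.5   25.8   22.9  -88. ]
scene start x 0.3576 0.7082 y -0.2916 -0.1199
scene now x 0.3589 0.7086 y -0.2879 -0.1204
button [ 485.1 -322.2   26.    24.    35.4]
```

View pics/c12.png

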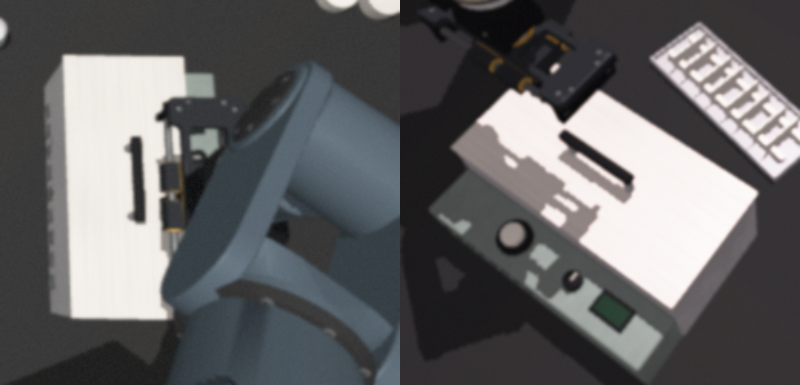

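The cover is back on evenly, within about 1 mm of its starting outline in both views, and the rack is empty. The button is at (0.483, −0.3225), so I approach and press.

>>> apply_moves --pt "-3 -0.1 0 0 0 0 0" --pt "-6 -0.2 0 0 0 0 0" --pt "-9 -0.3 0 0 0 0 0" --pt "-11.6 -0.3 0 0 0 0 0" --pt "-11.6 -0.3 0 0 0 0 0"

```text
time: 59.1
position: [0.4837, -0.3283, 0.2967]
tool_rot: [0.702, 0.712, -0.001, 0.002]
ft_force: [-0.1, -0.2, 0.0]
grip_width: 0.0004
```

>>> apply_moves --pt "0 0 3 0 0 0 0" --pt "0 0 6 0 0 0 0" --pt "0 0 9 0 0 0 0" --pt "0 0 12 0 0 0 0" --pt "0 0 13.7 0 0 0 0"

```text
time: 59.52
position: [0.482, -0.3211, 0.1566]
tool_rot: [0.701, 0.714, 0.0, -0.003]
ft_force: [0.3, 0.1, 0.2]
grip_width: 0.0008
```

>>> apply_moves --pt "0 0 0.8 0 0 0 0" --pt "0 0 1.6 0 0 0 0" --pt "0 0 2.4 0 0 0 0" --pt "0 0 3 0 0 0 0" --pt "0 0 3 0 0 0 0"

```text
time: 59.93
position: [0.4833, -0.3227, 0.1292]
tool_rot: [0.7, 0.714, 0.0, -0.0]
ft_force: [0.2, 0.6, -0.5]
grip_width: 0.0002
```

>>> apply_moves --pt "0 0 0.2 0 0 0 0" --pt "0 0 0.4 0 0 0 0" --pt "0 0 0.6 0 0 0 0" --pt "0 0 0.7 0 0 0 0" --pt "0 0 0.7 0 0 0 0"

```text
time: 60.35
position: [0.4839, -0.3233, 0.1232]
tool_rot: [0.7, 0.714, 0.0, 0.001]
ft_force: [0.4, 0.2, 2.9]
grip_width: 0.0003
```

>>> apply_moves --pt "0 0 0.1 0 0 0 0" --pt "0 0 0.2 0 0 0 0" --pt "0 0 0.3 0 0 0 0" --pt "0 0 0.4 0 0 0 0" --pt "0 0 0.4 0 0 0 0"

```text
time: 60.77
position: [0.4839, -0.3233, 0.1203]
tool_rot: [0.7, 0.714, -0.0, 0.001]
ft_force: [-0.2, 1.2, 12.6]
grip_width: 0.0003
```

The force is 12.6 N, well over the 5 N needed, so the button is fully in. I hold briefly, then retract clear.

>>> apply_moves --pt "0 0 0.05 0 0 0 0" --pt "0 0 0.05 0 0 0 0" --pt "0 0 0.05 0 0 0 0" --pt "0 0 0.05 0 0 0 0" --pt "0 0 0.05 0 0 0 0"

```text
time: 61.18
position: [0.484, -0.3234, 0.1202]
tool_rot: [0.7, 0.714, -0.0, 0.001]
ft_force: [-1.3, 2.0, 14.4]
grip_width: 0.0005
```

>>> apply_moves --pt "0 0 -0.5 0 0 0 0" --pt "0 0 -2 0 0 0 0" --pt "0 0 -5 0 0 0 0" --pt "0 0 -9 0 0 0 0" --pt "0 0 -13 0 0 0 0"

```text
time: 61.6
position: [0.4821, -0.3218, 0.2476]
tool_rot: [0.7, 0.714, -0.0, -0.003]
ft_force: [0.5, -0.1, 0.2]
grip_width: -0.0001
```

>>> apply_moves --pt "-3 0 0 0 0 0 0" --pt "-6 0 0 0 0 0 0" --pt "-9 0 0 0 0 0 0" --pt "-12 0 0 0 0 0 0" --pt "-14 0 0 0 0 0 0"

```text
time: 62.02
position: [0.4855, -0.4653, 0.2472]
tool_rot: [0.7, 0.714, -0.0, -0.0]
ft_force: [-0.2, -0.6, -0.2]
grip_width: 0.0006
```

```bash
python3 - <<'E'
from h import *
o=robot.get_obs(); print(o["position"],o["ft_force"])
for n,rc in(("top",(400,170,520,370)),("scene",(110,220,330,400))):
    im,p=shot(n,n+"13.png"); im0=cv2.imread(f"pics/{n}0.png")
    for tag,I in(("start",im0),("now",im)):
        H=cv2.cvtColor(I,cv2.COLOR_BGR2HSV); m=((H[...,2]>190)&(H[...,1]<40)).astype(np.uint8)
        print(n,tag,yawrect(p,blob(m,rc)[0],.143))
    d=cv2.absdiff(cv2.GaussianBlur(im,(5,5),0),cv2.GaussianBlur(im0,(5,5),0)).max(2)
    r=(60,80,300,290) if n=="top" else (350,110,560,360)
    print("changed px around file/case/jar",(d[r[1]:r[3],r[0]:r[2]]>50).sum())
robot.hand_in()
E
```

```text
[ 0.48550606 -0.46525311  0.24719559] [-0.158754   -0.64924955 -0.16431889]
top start [ 529.9 -207.6  347.7  166.5    1.3]
top now [ 530.4 -220.8  347.7  191.3    1.2]
changed px around file/case/jar 0
scene start [ 532.7 -205.8  348.3  165.2    1.2]
scene now [ 533.1 -206.9  348.3  165.3    1.3]
changed px around file/case/jar 0
the job is handed in; nothing more can be done
```

The job is done and handed in at about 62 s of the 210 s allowed.

- **Cover off:** I lifted the cover and laid it flat on the bench. The first lift came up empty because the fingers had not closed, so I repeated it; nothing had moved.
- **Dies:** All four dies hang on hooks 1 to 4, one each. The last pictures before closing showed this, and the rack was empty.
- **Cover back:** While it lay on the bench the cover had been knocked about 25 mm aside, so I found it again before gripping it. It went back on at its seated height.
- **Start button:** I pressed it to its stop. The push reached 14.4 N against the 5 N needed.

**Last checks:**
- **Cover:** The scene camera puts it within about 1 mm and 0.1° of where it sat at the start. The top camera agrees in length, x and yaw, but its width and y reading disagreed (191 mm instead of 166 mm). I think another bright patch merged into the mask there, because the earlier look, before pressing, matched to about 1 mm on every edge that was not hidden by the arm.
- **Things to leave alone:** No pixels changed around the file and case in either view, nor around the jar in the scene view; the top-view check did not reach the jar.
- **Not checked:** I did not look inside the dryer after the cover went on.

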